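# Fill the card press to its gauge and let the weight down

## Robot

A 6-joint arm with a two-finger parallel gripper is mounted at the origin on a cart in front of the work surface, level with it; the furniture and walls round the work are solid. World frame = base frame: x ahead of the robot, y to its left, z up, the work surface at z = 0. Lengths are in mm, angles in rad, forces in N, time in s.
With the tool pointing down it reaches from about 400 to 825 mm from the base axis. Payload 7 kg.
Tool frame: the origin (TCP) lies at the very end of the fingers, on their centre line; the grasp point (between the pads) lies 19 mm behind it; z points along the fingers, y is the line along which they close (so a half turn about z gives the same grasp; the last joint's range is limited). The gripper opens to 85 mm and grips with 20 to 120 N. Pads are 22 mm wide; open, the fingers measure 114 mm over their backs; the gripper's body (76 mm by 85 mm) begins 54 mm behind the grasp point. The pads swing forward as they close: fully open they stand 13 mm farther back than shut.
Start: joints at [1.574, 0.359, 0.012, 0, -1.224, -0.288], TCP at [189.661, 647.784, 231.302] pointing down, gripper open.
Joint ranges: [-3.07, 3.07], [-1.43, 2.12], [-1.02, 1.25], [-3.03, 1.67], [-3.05, -0], [-3.03, 3.03]. Speed limits (rad/s): [2.39, 2.39, 3.01, 3.14, 3.14, 3.14].

## Interface

Orientations are given as a rotation vector (axis times angle).
In Python, from workcell import ctrl gives the robot as it stands.
- The arm moves only by the shell command python3 -m crank 'ROWS'. ROWS is text: rows parted by semicolons, each of 5 numbers parted by spaces: the opening, from 0 (shut) to 1 (fully open), then the shift along the tool's x, y, z in cm, then the turn about the tool's z in rad. A call has 1 to 20 rows; each row shifts and turns the commanded pose from where the row before left it, along the tool's axes as they then stand; what a row does not reach is not made up. A row lasts 1/8 s, in which the tool goes at most 62.5 mm and 10.7 degrees, less where a joint would pass 70% of its speed; a pose out of reach is approached as far as the arm can. A call is refused whole if a number of a shift passes 6.25 or a number of a turn 0.188, either way. A call with a gripper value outside its range is refused whole. The fingers move at their own pace and stop on an object; the grip force is fixed at half the most. Time passes only in rows, so rows that do not move let the fingers close. It gives the time, the measured TCP pose, the force, the opening and the grip force at its end, in the units of the state.
- ctrl.sense(): the state, without advancing time (a new reading comes with each control period).
- ctrl.snapshot(name): name is "scene" or "top" or "wrist"; returns the picture (400x640x3 uint8, red, green, blue); there is no depth.
- ctrl.camera_info(name): a dict with "fov_y" (degrees; the focal length in pixels is half the picture's height over the tangent of half this angle, whatever the lens; pixels are square), "cx", "cy" (the principal point, pixels), "rvec" (rotation vector, rad) and "tvec" (3), from world to camera coordinates, as OpenCV has them. Camera axes: x right, y down, z forward; pixel columns grow to the right and rows downward; lengths in mm; the calibration is good to about 2 mm. A picture is of the moment at which its call begins: read the wrist's pose just before it. camera_info takes no time and is no camera call; for the wrist camera it gives the pose at the moment of the call.
- ctrl.finish_job(): hands the job in; it is judged then, once.
The state is a dict: "clock": time; "qpos": joint angles; "dq": joint speeds; "effort": joint torques, N m; "tcp_pos": TCP position; "ee_rot": TCP orientation; "contact_force": force on the tool from outside, world axes, zero at the start; "ft_torque": the same for the moment, N m; "grip_width": finger opening in mm; "grasp_force": force on a finger pad.
Only numpy, scipy, OpenCV 4.12 (cv2) and the standard library are available. Lean on these libraries where they do the work, as an engineer would, in place of code of your own. Each camera call takes 0.05 s, during which the arm holds its last target. There are 200 camera calls.

## Task

Stack the dark blue card boards from the bench squarely on the board already lying in the press, and stop when the top of the stack stands between the two black lines of the green gauge window. Then draw the red-headed pin out of the press head so that the weight sinks onto the stack, and park the pin in the open notch at the left of the head. Leave the gauge as it is set, the boards you do not need where they lie, and the other things on the bench undisturbed.

Things in the scene. Friction and masses are not known exactly. Their poses are not given: they have to be found in the camera images.
- press: C-frame press (white column, grey base and head) that keeps laminated test cards flat, fixed to the bench. Origin on the bench under its base, x to its back (away from the robot, within 0.25 rad), y left, z up. Base x -75 to +90, y -75 to +75, 16 mm high; column x +45 to +80, 44 mm wide. The stage lies under an overhanging head and weight, so a hand comes in leaning back toward the robot, 25 to 40 degrees from vertical.
- stage (a point): Centre of the steel stage's top face (76 x 54 mm), 22 mm above the bench, press frame x -15, y 0; axes as the press. A stacked board is to lie centred over it (within 10 mm) and parallel to it, long side along x.
- window_mid (a point): Middle of the gauge window: white slide 26 x 27 mm on an upright rule left behind the stage (press frame x +30, y +52), with a green field between two thin black lines, 9.5 mm below and 9.5 mm above this point. Set 50 to 76 mm above the bench, held by friction (8 N). The stack in place ends 38 mm up, each board adds 16 mm: one or two are needed; if both counts fit, either is right.
- board_0: Card board already on the stage: 72 x 50 x 16 mm, 0.12 kg, two dark blue plates with a white card pack between. Origin at the centre of its underside, x along its 72 mm side, z up.
- board_1: Spare dark blue card board lying flat on the bench, alike in all to board_0: 72 (x) x 50 (y) x 16 mm, 0.12 kg, origin at the centre of its underside. Its x points away from the robot within 0.3 rad; take it across its 50 mm width.
- board_2: Spare dark blue card board lying flat on the bench, alike in all to board_0: 72 (x) x 50 (y) x 16 mm, 0.12 kg, origin at the centre of its underside. Its x points away from the robot within 0.3 rad; take it across its 50 mm width.
- board_3: Spare dark blue card board lying flat on the bench, alike in all to board_0: 72 (x) x 50 (y) x 16 mm, 0.12 kg, origin at the centre of its underside. Its x points away from the robot within 0.3 rad; take it across its 50 mm width.
- board_1_top (a point): Centre of the top face of board_1, 16 mm above its origin.
- board_2_top (a point): Centre of the top face of board_2, 16 mm above its origin.
- board_3_top (a point): Centre of the top face of board_3, 16 mm above its origin.
- ram: The weight: steel pressure plate 56 x 46 x 10 mm under a steel disc, on an upright 14 mm rod that slides through the head and stands up to 500 mm above the bench; about 0.35 kg. Origin at the centre of the plate's underside, over the stage. The pin holds it up, plate 225 mm above the bench; with the pin out it sinks by itself at about 9 cm/s until it rests on what is below.
- bore (a point): Mouth of the pin's bore (10 mm wide) on the front face of the grey head, 279 mm above the bench, press frame x -37, y 0; axes as the press. The head reaches from here back to the column, y -24 to +24, z 262 to 297 mm, with an ear for the notch on its left (x -37 to +2, y +24 to +56, same heights).
- pin: Loose pin lying level in the bore. Origin on its axis where knob and shank meet, x along the shank: red round knob, 18 mm in diameter, x -18 to 0 (toward the robot); 8 mm steel shank x 0 to +57, with a 14 mm shoulder at +12 to +15. Origin 16 mm in front of the head's face. 0.035 kg; it carries the weight, so drawing takes up to about 8 N; 45 mm of draw clears it of the bore.
- notch (a point): Front end of the notch, on the ear's front face, where the axis of a parked pin passes (press frame x -37, y +40, z 287 mm); axes as the press. A straight trough along x, open above and at both ends, 39 mm long, 12 mm wide, 14 mm deep (floor z 283, rims z 297). Parked, the pin lies in it knob to the robot, its origin 8 to 26 mm in front of this point.
- kit_box: Bystander: white and crimson reagent carton 62 x 120 x 55 mm. Origin under its centre.
- amber_bottle: Bystander: amber bottle with black cap, 48 mm in diameter, 90 mm high. Origin under its centre.
- beaker: Bystander: clear beaker, 53 mm in diameter, 67 mm high. Origin under its centre.
- tape: Bystander: roll of tape lying flat, 75 mm in diameter, 24 mm high. Origin under its centre.
- ram_face (a point): Centre of the pressure plate's underside (same point as the ram's origin).
Mind the look-alikes: they are no part of the job. What is shaped like the board_1 but orange is not meant.

How it is judged (in metres and radians):
On the way, in this order (a step that is already met when the one before it is completed fails the run):
1. the top of the stack stands released between the gauge lines, with the pin still holding the weight up (((x of board_1 in the frame of stage between -0.01 and 0.01 m and y of board_1 in the frame of stage between -0.01 and 0.01 m and angle between the x axis of board_1 and the x axis of press, either way round below 0.2 rad and angle between board_1's own z axis and vertical below 0.06 rad and z of board_1_top in the frame of window_mid between -0.0095 and 0.0095 m) or (x of board_2 in the frame of stage between -0.01 and 0.01 m and y of board_2 in the frame of stage between -0.01 and 0.01 m and angle between the x axis of board_2 and the x axis of press, either way round below 0.2 rad and angle between board_2's own z axis and vertical below 0.06 rad and z of board_2_top in the frame of window_mid between -0.0095 and 0.0095 m) or (x of board_3 in the frame of stage between -0.01 and 0.01 m and y of board_3 in the frame of stage between -0.01 and 0.01 m and angle between the x axis of board_3 and the x axis of press, either way round below 0.2 rad and angle between board_3's own z axis and vertical below 0.06 rad and z of board_3_top in the frame of window_mid between -0.0095 and 0.0095 m)) and z of ram_face in the frame of stage above 0.195 m and contact force between the fingers and board_1 below 0.1 N and contact force between the fingers and board_2 below 0.1 N and contact force between the fingers and board_3 below 0.1 N), for 0.3 s.
2. the weight has come down and rests on the stack ((contact force between ram and board_1 above 1.5 N or contact force between ram and board_2 above 1.5 N or contact force between ram and board_3 above 1.5 N)), for 0.2 s.
At the end, for the whole second after the job is handed in: Stacked boards flat, within 10 mm and 0.2 rad of the stage, the top face between the gauge lines (9.5 mm of the middle); spare boards within 30 mm of their places; weight resting on the stack; pin in the notch within 5 mm sideways, 4 mm in height, origin 8 to 26 mm before the face; all at rest (((x of board_1 in the frame of stage between -0.01 and 0.01 m and y of board_1 in the frame of stage between -0.01 and 0.01 m and angle between the x axis of board_1 and the x axis of press, either way round below 0.2 rad and angle between board_1's own z axis and vertical below 0.06 rad and z of board_1_top in the frame of window_mid between -0.0095 and 0.0095 m) or (x of board_2 in the frame of stage between -0.01 and 0.01 m and y of board_2 in the frame of stage between -0.01 and 0.01 m and angle between the x axis of board_2 and the x axis of press, either way round below 0.2 rad and angle between board_2's own z axis and vertical below 0.06 rad and z of board_2_top in the frame of window_mid between -0.0095 and 0.0095 m) or (x of board_3 in the frame of stage between -0.01 and 0.01 m and y of board_3 in the frame of stage between -0.01 and 0.01 m and angle between the x axis of board_3 and the x axis of press, either way round below 0.2 rad and angle between board_3's own z axis and vertical below 0.06 rad and z of board_3_top in the frame of window_mid between -0.0095 and 0.0095 m)) and (contact force between ram and board_1 above 1.5 N or contact force between ram and board_2 above 1.5 N or contact force between ram and board_3 above 1.5 N) and x of board_0 in the frame of stage between -0.01 and 0.01 m and y of board_0 in the frame of stage between -0.01 and 0.01 m and angle between the x axis of each of board_0, pin and the x axis of press, either way round below 0.2 rad and angle between board_0's own z axis and vertical below 0.06 rad and ((x of board_1 in the frame of stage between -0.01 and 0.01 m and y of board_1 in the frame of stage between -0.01 and 0.01 m and angle between the x axis of board_1 and the x axis of press, either way round below 0.2 rad and angle between board_1's own z axis and vertical below 0.06 rad and z of board_1_top in the frame of window_mid below 0.0095 m) or distance of board_1 from where it was at the start of the episode below 0.03 m) and ((x of board_2 in the frame of stage between -0.01 and 0.01 m and y of board_2 in the frame of stage between -0.01 and 0.01 m and angle between the x axis of board_2 and the x axis of press, either way round below 0.2 rad and angle between board_2's own z axis and vertical below 0.06 rad and z of board_2_top in the frame of window_mid below 0.0095 m) or distance of board_2 from where it was at the start of the episode below 0.03 m) and ((x of board_3 in the frame of stage between -0.01 and 0.01 m and y of board_3 in the frame of stage between -0.01 and 0.01 m and angle between the x axis of board_3 and the x axis of press, either way round below 0.2 rad and angle between board_3's own z axis and vertical below 0.06 rad and z of board_3_top in the frame of window_mid below 0.0095 m) or distance of board_3 from where it was at the start of the episode below 0.03 m) and y of pin in the frame of notch between -0.005 and 0.005 m and z of pin in the frame of notch between -0.004 and 0.004 m and x of pin in the frame of notch between -0.026 and -0.008 m and linear speed of each of board_0, board_1, board_2, board_3, pin below 0.02 m/s and linear speed of ram below 0.01 m/s); the robot touches nothing.
It fails at once if the gauge window is shifted by more than 4 mm (distance of window_mid from where it was at the start of the episode above 0.004 m).
It fails at once if the reagent carton is moved more than 25 mm (distance of kit_box from where it was at the start of the episode above 0.025 m).
It fails at once if the amber bottle is moved more than 25 mm (distance of amber_bottle from where it was at the start of the episode above 0.025 m).
It fails at once if the beaker is moved more than 25 mm (distance of beaker from where it was at the start of the episode above 0.025 m).
It fails at once if the tape roll is moved more than 25 mm (distance of tape from where it was at the start of the episode above 0.025 m).
It also fails if it takes over 69 s, if anything falls off the work surface, if the arm or the gripper's body presses on something with over 40 N, if the wrist force passes 120 N, or if a joint passes its speed limit or range.

## Working session

There is one attempt and no reset: what is moved stays moved. The work goes in short steps, Python scripts to look and compute and a shell command to move; the robot and the scene stay as the last step left them, time stands still between calls to the robot, and variables do not carry over. Pictures are saved under pics/ and viewed, at most 10 in all, crops included, and the job is handed in when it is done.

```bash
mkdir -p pics; ls
cat > h.py <<'E'
import numpy as np, cv2
from workcell import ctrl
from scipy.spatial.transform import Rotation as R
def cam(n):
    c=ctrl.camera_info(n); f=200/np.tan(np.radians(c['fov_y'])/2)
    K=np.array([[f,0,c['cx']],[0,f,c['cy']],[0,0,1]])
    return K,np.array(c['rvec'],float),np.array(c['tvec'],float),c
def ray(n,uv,C=None):
    K,r,t,_=C or cam(n); M=R.from_rotvec(r).as_matrix()
    uv=np.atleast_2d(uv).astype(float)
    d=(np.linalg.inv(K)@np.c_[uv,np.ones(len(uv))].T).T@M
    return -M.T@t,d
def plane(n,uv,z,C=None):
    o,d=ray(n,uv,C); return o+d*((z-o[2])/d[:,2:3])
def proj(n,P,C=None):
    K,r,t,_=C or cam(n); return cv2.projectPoints(np.atleast_2d(P).astype(float),r,t,K,None)[0][:,0]
def tri(n1,a,n2,b,C1=None,C2=None):
    o1,d1=ray(n1,a,C1);o2,d2=ray(n2,b,C2);d1=d1[0];d2=d2[0]
    s=np.linalg.lstsq(np.c_[d1,-d2],o2-o1,rcond=None)[0]
    p,q=o1+s[0]*d1,o2+s[1]*d2
    return (p+q)/2,np.linalg.norm(p-q)
def save(n,f):
    im=ctrl.snapshot(n); cv2.imwrite('pics/'+f,im[...,::-1]); return im
E
python3 - <<'E'
from h import *
for n in('scene','top'):
    save(n,n+'0.png'); print(n,cam(n)[3])
s=ctrl.sense(); print(s['clock'],s['tcp_pos'],s['ee_rot'])
print(cam('wrist')[3])
E
```

```text
pics
scene {'fov_y': 52.88553580173757, 'cx': 313.5665402349098, 'cy': 199.07250945385812, 'rvec': array([ 2.09556693, -1.02358103,  0.48178461]), 'tvec': array([-313.19277768,  407.39023304,  949.16312815])}
top {'fov_y': 46.62864614005224, 'cx': 317.5269188042539, 'cy': 196.69963868959505, 'rvec': array([ 2.13284843, -2.10192117,  0.19590344]), 'tvec': array([  21.38091971,  549.42415156, 1378.32696385])}
0.1 [189.56340672 647.40481496 230.44953989] [ 3.10827454e+00 -4.45837564e-01 -7.30560426e-05]
{'fov_y': 58.41100713883725, 'cx': 320.4490438285843, 'cy': 199.48510363007392, 'rvec': array([-1.76773899,  2.36097955,  0.34139285]), 'tvec': array([674.68855431, -37.02521801, 378.12600959])}
```

View pics/scene0.png

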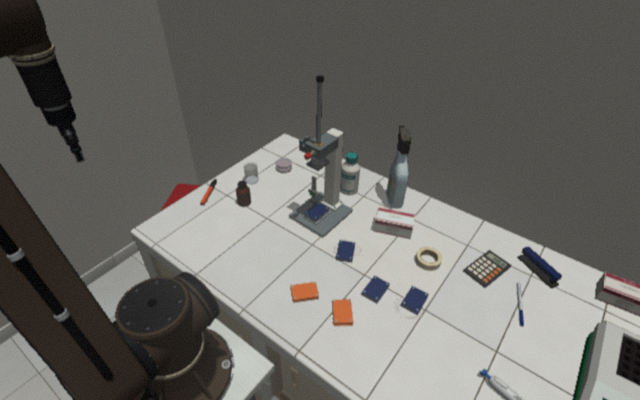

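View pics/top0.png

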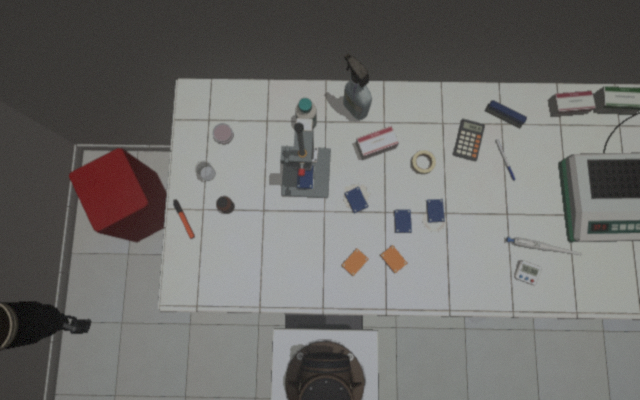

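The top view shows three dark blue boards at (357,199), (402,221) and (435,211). The two orange boards at (355,262) and (394,259) are look-alikes, so I leave them. The press is at (305,172) and its pin is red at (302,172). In the scene view the press is at (320,190). Next I measure these and enlarge the press.

Run:
```python
from h import *
for n,f in(('top','pics/top0.png'),('scene','pics/scene0.png')):
    im=cv2.imread(f); hsv=cv2.cvtColor(im,cv2.COLOR_BGR2HSV)
    for nm,lo,hi in(('blue',(105,90,30),(130,255,160)),('red',(0,150,110),(8,255,255)),('red2',(170,150,110),(180,255,255))):
        m=cv2.inRange(hsv,lo,hi)
        cs,_=cv2.findContours(m,cv2.RETR_EXTERNAL,cv2.CHAIN_APPROX_NONE)
        for c in cs:
            if cv2.contourArea(c)<(60 if nm=='blue' else 8): continue
            (u,v),wh,a=cv2.minAreaRect(c); 
            P=plane(n,c[:,0].astype(float),16)[:,:2].astype(np.float32)
            r=cv2.minAreaRect(P); print(n,nm,(round(u),round(v)),cv2.contourArea(c),'world',np.round(r[0]),np.round(r[1]),round(r[2]))
im=cv2.imread('pics/scene0.png')[65:245,265:405]; a=cv2.resize(im,None,fx=3.2,fy=3.2,interpolation=3)
im=cv2.imread('pics/top0.png')[115:205,265:345]; b=cv2.resize(im,None,fx=4.2,fy=4.2,interpolation=3)
o=np.zeros((576,a.shape[1]+b.shape[1],3),np.uint8); o[:a.shape[0],:a.shape[1]]=a; o[:b.shape[0],a.shape[1]:]=b
cv2.imwrite('pics/crop1.png',o); print(o.shape)
```

```text
top blue (402, 221) 188.5 world [ 483. -237.] [41. 63.] 89
top blue (435, 210) 167.0 world [ 517. -340.] [60. 44.] 1
top blue (356, 199) 204.5 world [549. -93.] [63. 43.] 26
top blue (306, 179) 120.0 world [613.  69.] [52. 35.] 1
top red (186, 224) 32.5 world [463. 441.] [82.  8.] 28
scene blue (415, 299) 282.0 world [ 515. -345.] [65. 45.] 3
scene blue (376, 288) 258.0 world [ 480. -242.] [65. 45.] 2
scene blue (541, 264) 274.0 world [ 861. -581.] [126.  33.] 61
scene blue (345, 250) 187.5 world [546. -96.] [66. 44.] 27
scene blue (317, 211) 142.5 world [634.  79.] [69. 42.] 3
scene red (207, 194) 44.5 world [460. 433.] [93. 13.] 30
scene red (177, 192) 226.0 world [397. 526.] [147.  63.] 0
scene red (308, 154) 10.5 world [875. 307.] [21. 16.] 38
(576, 784, 3)
```

View pics/crop1.png

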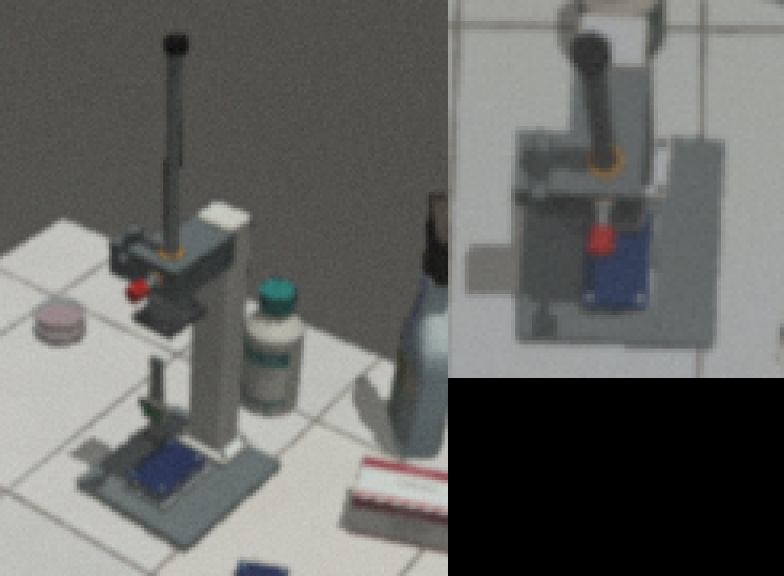

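The moves have no tilt axis, so I have to check how the arm behaves at its reach limit. First I bring it round to the front, high and clear of the rod.

```bash
python3 -m crank '1 0 0 -6 -0.1425; 1 0 0 -6 -0.1425; 1 2.4 5.3 -0.8 0; 1 2.4 5.3 -0.8 0; 1 2.4 5.3 -0.8 0; 1 2.4 5.3 -0.8 0; 1 2.4 5.3 -0.8 0; 1 2.4 5.3 -0.8 0; 1 2.4 5.3 -0.8 0; 1 2.4 5.3 -0.8 0; 1 2.4 5.3 -0.8 0; 1 2.4 5.3 -0.8 0; 1 2.4 5.3 -0.8 0; 1 2.4 5.3 -0.8 0'
python3 - <<'E'
from h import *
s=ctrl.sense(); print(s['qpos']); im=save('wrist','w1.png')
K,r,t,c=cam('wrist'); M=R.from_rotvec(r).as_matrix(); T=R.from_rotvec(s['ee_rot']).as_matrix()
print('cam in tool',T.T@(-M.T@t-s['tcp_pos']),'\n',T.T@M.T)
E
```

```text
clock: 1.85
tcp_pos: [478.0, 9.9, 447.6]
ee_rot: [-3.141, -0.001, -0.0]
contact_force: [1.4, 0.8, -0.0]
grip_width: 85.4
grasp_force: 0.0
[ 4.33375633e-01 -4.20141955e-02  3.35104719e-03 -2.07119847e-04
 -1.61587825e+00  1.13778920e+00]
cam in tool [  74.03842264    4.73754733 -142.71094829] 
 [[-3.88054257e-03 -9.58940824e-01 -2.83579684e-01]
 [ 9.99990675e-01 -4.25871264e-03  7.17071908e-04]
 [-1.89531391e-03 -2.83574257e-01  9.58948408e-01]]
```

View pics/w1.png

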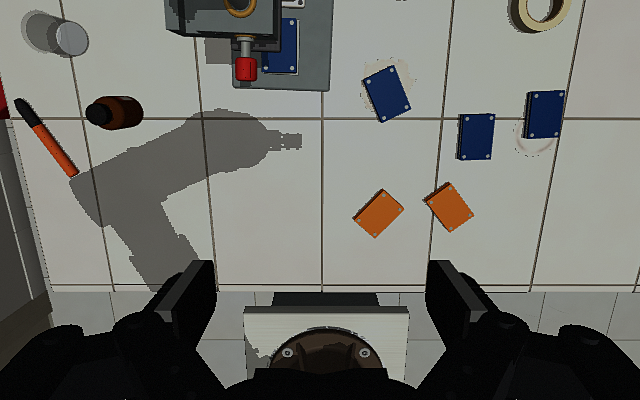

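The wrist view shows the three blue boards at (386,94), (476,137) and (543,114), the orange ones at (378,213) and (449,206), the press stage at (283,45) and the red knob at (246,68).

Run:
```python
from h import *
im=cv2.imread('pics/w1.png'); hsv=cv2.cvtColor(im,cv2.COLOR_BGR2HSV); C=cam('wrist')
m=cv2.inRange(hsv,(105,120,40),(130,255,255))
m=cv2.morphologyEx(m,cv2.MORPH_CLOSE,np.ones((5,5)))
for c in cv2.findContours(m,cv2.RETR_EXTERNAL,cv2.CHAIN_APPROX_NONE)[0]:
    if cv2.contourArea(c)<300: continue
    for z in (16,):
        P=plane('wrist',c[:,0].astype(float),z,C)[:,:2].astype(np.float32); r=cv2.minAreaRect(P)
        print(np.round(cv2.minAreaRect(c)[0]),np.round(r[0],1),np.round(r[1],1),round(r[2],1))
# press base: grey, front corners
print('base corners',plane('wrist',[(232,83),(328,90),(334,0)],16,C).round(1))
m=cv2.inRange(hsv,(0,150,90),(8,255,255))|cv2.inRange(hsv,(172,150,90),(180,255,255))
for c in cv2.findContours(m,cv2.RETR_EXTERNAL,cv2.CHAIN_APPROX_NONE)[0]:
    if 150<cv2.contourArea(c): x=cv2.boundingRect(c); print('knob',x,plane('wrist',[(x[0]+x[2]/2,x[1]+x[3]/2)],279,C).round(1))
```

```text
[477. 137.] [ 484.7 -245. ] [71.2 49.2] 1.8
[546. 114.] [ 519.3 -346. ] [71.6 54.6] 3.4
[387.  94.] [551.  -98.7] [70.6 49.1] 25.3
[278.  44.] [621.6  66.7] [49.9 73.7] 88.6
base corners [[568.2 139.2  16. ]
 [557.5  -7.4  16. ]
 [681.1 -15.7  16. ]]
knob (32, 124, 45, 53) [[505.4 236.5 279. ]]
knob (235, 58, 20, 22) [[571.6  66.4 279. ]]
```

```bash
python3 -m crank '1 3.2 4.3 -1.9 0; 1 3.2 4.3 -1.9 0; 1 3.2 4.3 -1.9 0; 1 3.2 4.3 -1.9 0; 1 3.2 4.3 -1.9 0; 1 3.2 4.3 -1.9 0; 1 0 0 0 0'; python3 -m crank '1 6 0 0 0; 1 6 0 0 0; 1 6 0 0 0;1 6 0 0 0'; python3 -c "
from h import *
print(ctrl.sense()['qpos'].round(3) if hasattr(ctrl.sense()['qpos'],'round') else ctrl.sense()['qpos'])"
```

```text
clock: 2.78
tcp_pos: [673.7, -249.0, 555.8]
ee_rot: [-3.141, 0.004, 0.01]
contact_force: [1.2, -0.3, -1.8]
grip_width: 85.4
grasp_force: 0.0
clock: 3.28
tcp_pos: [832.0, -224.6, 499.3]
ee_rot: [3.107, 0.001, 0.113]
contact_force: [-0.7, -0.7, 0.0]
grip_width: 85.8
grasp_force: 0.0
[-0.026  0.744  1.248  0.034 -2.001  1.613]
```

At the limit the hand leans forward. I push further and check whether the lean stays after a retreat.

```bash
python3 -m crank '1 6 0 0 0; 1 6 0 0 0; 1 6 0 0 0;1 6 0 0 0'; python3 -m crank '1 -4 0 0 0;1 -4 0 0 0;1 -4 0 0 0;1 0 0 0 0';  python3 -c "
from h import *
s=ctrl.sense(); print(s['qpos'],R.from_rotvec(s['ee_rot']).as_matrix().round(3))"
```

```text
clock: 3.78
tcp_pos: [947.7, -196.3, 438.2]
ee_rot: [3.044, 0.002, 0.319]
contact_force: [-0.2, -0.0, -0.5]
grip_width: 85.5
grasp_force: 0.0
clock: 4.28
tcp_pos: [834.0, -198.1, 417.9]
ee_rot: [3.044, 0.002, 0.318]
contact_force: [0.5, 0.5, 1.1]
grip_width: 85.5
grasp_force: 0.0
[ 0.03021841  0.50518657  0.59179855  0.08686376 -1.45202573  1.54020285] [[ 0.978 -0.007  0.206]
 [ 0.009 -0.997 -0.08 ]
 [ 0.206  0.08  -0.975]]
```

```bash
cat > st.py <<'E'
from h import *
s=ctrl.sense(); T=R.from_rotvec(s['ee_rot']).as_matrix(); print(np.round(s['qpos'],3),'\n',T.round(3),'clock',s['clock'])
E
python3 -m crank '1 4.6 -2.2 -3.2 0;1 4.6 -2.2 -3.2 0;1 4.6 -2.2 -3.2 0;1 4.6 -2.2 -3.2 0'; python3 st.py
```

```text
clock: 4.78
tcp_pos: [930.9, -100.2, 511.2]
ee_rot: [3.018, 0.005, 0.394]
contact_force: [0.2, 0.6, -0.1]
grip_width: 85.1
grasp_force: 0.0
[ 0.152  0.766  1.247  0.138 -1.806  1.471] 
 [[ 0.967 -0.009  0.256]
 [ 0.016 -0.995 -0.096]
 [ 0.256  0.097 -0.962]] clock 4.775
```

```bash
cat > w2t.py <<'E'
import sys; from h import *
s=ctrl.sense(); T=R.from_rotvec(s['ee_rot']).as_matrix(); a=np.array(list(map(float,sys.argv[1:4])))
if len(sys.argv)>4: a=a-s['tcp_pos']   # absolute target
d=T.T@a/10; n=max(1,int(np.ceil(np.linalg.norm(d)/6.0))); print('world d',a.round(1),'tool cm',d.round(2),'n',n,'each',(d/n).round(2))
E
python3 w2t.py 780 230 560 a; python3 w2t.py 57 16 10
```

```text
world d [-150.9  330.2   48.8] tool cm [-12.81 -32.24 -11.74] n 7 each [-1.83 -4.61 -1.68]
world d [57. 16. 10.] tool cm [ 5.79 -1.55  0.35] n 2 each [ 2.9  -0.77  0.17]
```

```bash
python3 -m crank '1 -1.8 -4.6 -1.7 0;1 -1.8 -4.6 -1.7 0;1 -1.8 -4.6 -1.7 0;1 -1.8 -4.6 -1.7 0;1 -1.8 -4.6 -1.7 0;1 -1.8 -4.6 -1.7 0;1 -1.8 -4.6 -1.7 0;1 0 0 0 0'; python3 st.py; python3 -m crank '1 5.7 -1.5 0.2 0;1 5.7 -1.5 0.2 0;1 5.7 -1.5 0.2 0;1 5.7 -1.5 0.2 0;1 5.7 -1.5 0.2 0'; python3 st.py
```

```text
clock: 5.78
tcp_pos: [778.3, 232.8, 569.7]
ee_rot: [3.018, 0.01, 0.414]
contact_force: [-0.3, -0.4, -0.6]
grip_width: 85.1
grasp_force: 0.0
[ 0.634  0.49   0.83   0.24  -1.74   1.004] 
 [[ 0.963 -0.006  0.269]
 [ 0.02  -0.995 -0.094]
 [ 0.268  0.095 -0.959]] clock 5.775
clock: 6.4
tcp_pos: [932.7, 264.6, 540.0]
ee_rot: [2.997, 0.017, 0.628]
contact_force: [-1.0, 0.3, 0.7]
grip_width: 85.2
grasp_force: 0.0
[ 0.58   0.786  1.251  0.29  -1.718  1.092] 
 [[ 0.916 -0.005  0.401]
 [ 0.027 -0.997 -0.076]
 [ 0.4    0.08  -0.913]] clock 6.4
```

```bash
python3 w2t.py 690 470 570 a; python3 w2t.py 48 34 8
```

```text
world d [-242.7  205.4   30. ] tool cm [-20.47 -20.1  -14.02] n 6 each [-3.41 -3.35 -2.34]
world d [48. 34.  8.] tool cm [ 4.81 -3.35  0.94] n 1 each [ 4.81 -3.35  0.94]
```

```bash
python3 -m crank '1 -3.4 -3.4 -2.3 0;1 -3.4 -3.4 -2.3 0;1 -3.4 -3.4 -2.3 0;1 -3.4 -3.4 -2.3 0;1 -3.4 -3.4 -2.3 0;1 -3.4 -3.4 -2.3 0;1 0 0 0 0'; python3 st.py; python3 -m crank '1 4.8 -3.4 0.9 0;1 4.8 -3.4 0.9 0;1 4.8 -3.4 0.9 0'; python3 st.py
```

```text
clock: 7.28
tcp_pos: [687.6, 476.0, 570.4]
ee_rot: [2.999, 0.023, 0.629]
contact_force: [0.7, -0.7, -0.5]
grip_width: 85.3
grasp_force: 0.0
[ 0.996  0.487  0.728  0.387 -1.635  0.65 ] 
 [[ 0.916 -0.001  0.402]
 [ 0.031 -0.997 -0.073]
 [ 0.4    0.079 -0.913]] clock 7.275
clock: 7.65
tcp_pos: [789.3, 540.1, 542.2]
ee_rot: [2.992, 0.034, 0.686]
contact_force: [0.6, 1.5, -2.2]
grip_width: 85.2
grasp_force: 0.0
[ 0.943  0.81   1.241  0.41  -1.763  0.779] 
 [[ 0.9    0.006  0.436]
 [ 0.038 -0.997 -0.065]
 [ 0.435  0.075 -0.898]] clock 7.65
```

```bash
python3 -m crank '1 3.3 -4.6 0.6 0;1 3.3 -4.6 0.6 0;1 3.3 -4.6 0.6 0'; python3 st.py
```

```text
clock: 8.02
tcp_pos: [820.7, 620.6, 516.7]
ee_rot: [3.012, 0.049, 0.864]
contact_force: [0.2, 0.7, -0.1]
grip_width: 85.5
grasp_force: 0.0
[ 0.98   0.875  1.251  0.456 -1.607  0.719] 
 [[ 0.848  0.028  0.53 ]
 [ 0.032 -0.999  0.001]
 [ 0.53   0.016 -0.848]] clock 8.025
```

Tool lean is now 32°, with the closing line level. Next I go in front of the press to view the gauge window.

```bash
python3 -m crank '1 0 0 0 0.07'; python3 st.py; python3 w2t.py 490 60 160 a
```

```text
clock: 8.15
tcp_pos: [820.0, 622.2, 512.6]
ee_rot: [-3.013, 0.054, -0.858]
contact_force: [0.1, -0.1, -1.5]
grip_width: 85.5
grasp_force: 0.0
[ 0.982  0.878  1.249  0.454 -1.608  0.648] 
 [[ 0.85  -0.031  0.527]
 [-0.035 -0.999 -0.002]
 [ 0.526 -0.017 -0.85 ]] clock 8.15
world d [-330.  -562.2 -352.6] tool cm [-44.6   57.82  12.68] n 13 each [-3.43  4.45  0.98]
```

```bash
python3 -m crank '1 -3.4 4.4 1 0;1 -3.4 4.4 1 0;1 -3.4 4.4 1 0;1 -3.4 4.4 1 0;1 -3.4 4.4 1 0;1 -3.4 4.4 1 0;1 -3.4 4.4 1 0;1 -3.4 4.4 1 0;1 -3.4 4.4 1 0;1 -3.4 4.4 1 0;1 -3.4 4.4 1 0;1 -3.4 4.4 1 0;1 -3.4 4.4 1 0;1 0 0 0 0'; python3 st.py; python3 -c "
from h import *
save('wrist','w2.png')"
```

```text
clock: 9.9
tcp_pos: [533.9, 109.0, 211.1]
ee_rot: [-3.021, 0.065, -0.835]
contact_force: [-0.5, 1.1, 0.1]
grip_width: 85.4
grasp_force: 0.0
[ 0.62  -0.115 -1.016  0.969 -0.375  0.044] 
 [[ 0.857 -0.038  0.514]
 [-0.042 -0.999 -0.004]
 [ 0.513 -0.018 -0.858]] clock 9.9
```

View pics/w2.png

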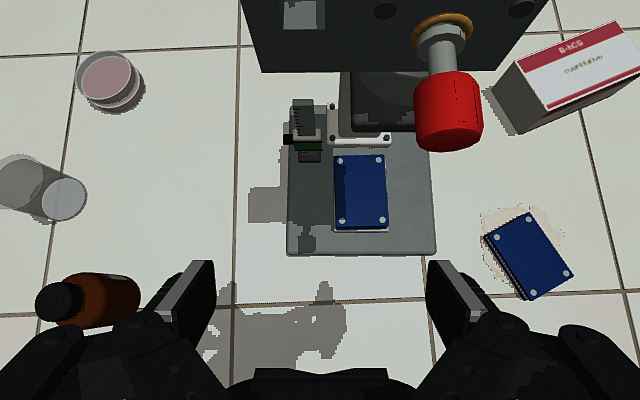

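The view shows the gauge slide with a green field at (307,146), board_0 on the stage at (360,190), the base front corners at (288,255) and (436,256), the knob at (448,112) and a blue spare at (527,255). Now I compute the press pose and window height.

```bash
cat > press.py <<'E'
import sys; from h import *
f,c1,c2=sys.argv[1],eval(sys.argv[2]),eval(sys.argv[3])
im=cv2.imread('pics/'+f); hsv=cv2.cvtColor(im,cv2.COLOR_BGR2HSV); C=cam('wrist')
b=plane('wrist',[c1,c2],16,C)[:,:2]; d=b[0]-b[1]; print('front corners',b.round(1),'len',np.linalg.norm(d).round(1),'yaw',np.arctan2(-d[0],d[1]).round(3))
m=cv2.inRange(hsv,(105,120,40),(130,255,255)); m=cv2.morphologyEx(m,cv2.MORPH_CLOSE,np.ones((5,5)))
for c in cv2.findContours(m,cv2.RETR_EXTERNAL,cv2.CHAIN_APPROX_NONE)[0]:
    if cv2.contourArea(c)<400: continue
    for z in (16,38,54,70):
        P=plane('wrist',c[:,0].astype(float),z,C)[:,:2].astype(np.float32); r=cv2.minAreaRect(P); print('blue',np.round(cv2.minAreaRect(c)[0]),z,np.round(r[0],1),np.round(r[1],1),round(r[2],1))
m=cv2.inRange(hsv,(40,80,30),(80,255,255))
n,l,st,ce=cv2.connectedComponentsWithStats(m)
for i in range(1,n):
    if st[i,4]>25:
        x,y,w,h,_=st[i]
        for nm,p in(('top',(x+w/2,y)),('mid',ce[i]),('bot',(x+w/2,y+h))):
            o,dd=ray('wrist',p,C)
            for X in(664,668,672): q=o+dd[0]*(X-o[0])/dd[0,0]; print('green',st[i],nm,X,q.round(1))
m=cv2.inRange(hsv,(0,150,60),(8,255,255))|cv2.inRange(hsv,(172,150,60),(180,255,255))
n,l,st,ce=cv2.connectedComponentsWithStats(m)
for i in range(1,n):
    if st[i,4]>800: print('knob',st[i],plane('wrist',[ce[i]],279,C).round(1))
E
python3 press.py w2.png '(287.5,255)' '(436.5,256)'; python3 -c "
import cv2;im=cv2.imread('pics/w2.png')[85:175,270:350];cv2.imwrite('pics/crop2.png',cv2.resize(im,None,fx=6,fy=6,interpolation=2))"
```

```text
front corners [[ 5.587e+02  1.454e+02]
 [ 5.520e+02 -2.000e-01]] len 145.7 yaw -0.046
blue [529. 256.] 16 [548.9 -88.9] [71.1 53.2] 25.8
blue [529. 256.] 38 [547.3 -76.7] [66.7 49.9] 25.8
blue [529. 256.] 54 [546.1 -67.8] [63.5 47.5] 25.8
blue [529. 256.] 70 [544.9 -58.9] [60.3 45.1] 25.8
blue [361. 191.] 16 [621.7  69.5] [52.4 77.6] 88.9
blue [361. 191.] 38 [615.6  71.9] [49.1 72.7] 88.9
blue [361. 191.] 54 [611.1  73.6] [46.7 69.2] 88.9
blue [361. 191.] 70 [606.6  75.3] [44.4 65.7] 88.9
green [293 143  29   7 160] top 664 [664.  121.2  44.5]
green [293 143  29   7 160] top 668 [668.  121.6  35.3]
green [293 143  29   7 160] top 672 [672.  121.9  26.1]
green [293 143  29   7 160] mid 664 [664.  121.9  38.3]
green [293 143  29   7 160] mid 668 [668.  122.3  28.9]
green [293 143  29   7 160] mid 672 [672.  122.7  19.6]
green [293 143  29   7 160] bot 664 [664.  122.1  26.6]
green [293 143  29   7 160] bot 668 [668.  122.5  16.9]
green [293 143  29   7 160] bot 672 [672.  122.9   7.2]
knob [ 517   21  106   52 1295] [[588.8  34.6 279. ]]
knob [ 415   71   69   69 4045] [[571.3  71.8 279. ]]
```

View pics/crop2.png

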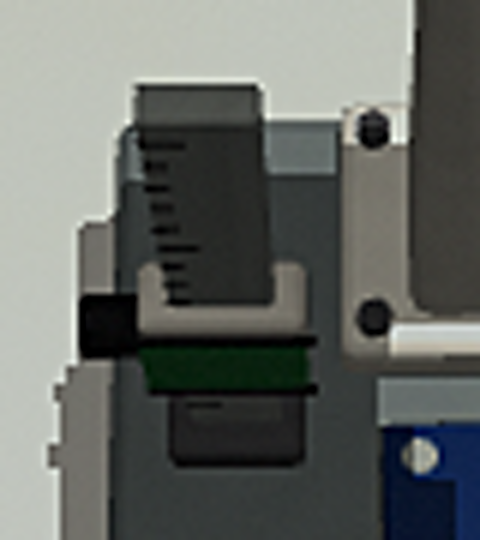

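```bash
python3 w2t.py 0 0 -125; python3 -c "
from h import *
a=cam('wrist'); save('wrist','w2b.png'); b=cam('wrist'); print(a[2],b[2])"
```

```text
world d [   0.    0. -125.] tool cm [-6.41  0.22 10.73] n 3 each [-2.14  0.07  3.58]
[133.99764569 593.35119847 227.10564999] [133.96334701 593.32110938 227.0868322 ]
```

```bash
python3 -m crank '1 -2.1 0.1 3.6 0;1 -2.1 0.1 3.6 0;1 -2.1 0.1 3.6 0;1 0 0 0 0;1 0 0 0 0'; python3 st.py; python3 -c "
from h import *
save('wrist','w3.png')"
```

```text
clock: 10.62
tcp_pos: [560.7, 119.7, 137.8]
ee_rot: [3.059, -0.063, 0.697]
contact_force: [-0.5, 0.1, 0.6]
grip_width: 85.4
grasp_force: 0.0
[ 0.491  0.061 -1.016  1.15  -0.238 -0.056] 
 [[ 0.9   -0.04   0.433]
 [-0.038 -0.999 -0.013]
 [ 0.433 -0.005 -0.901]] clock 10.625
```

View pics/w3.png

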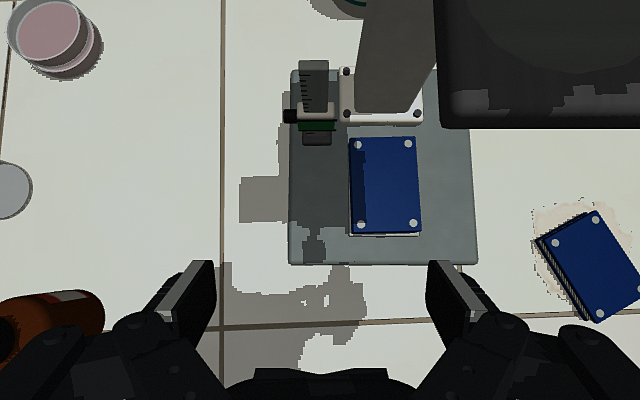

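The view shows the base front corners at (289,264) and (478,264), board_0 at (385,187), the slide with green at (318,126) and a spare at (590,265). The near-reach limit has reduced the lean to 25.6°.

```bash
python3 press.py w3.png '(288.5,264.5)' '(478,264.5)' | grep -v knob; python3 -c "
from h import *
C=cam('wrist'); print('slide bottom-right, back rail etc; cam',ray('wrist',(0,0),C)[0])
print('base back-left corner',plane('wrist',[(291,70)],16,C), 'fleft', plane('wrist',[(288.5,264.5)],16,C))
# predicted pixels for window candidates given press pose from board0
" ; python3 -c "
import cv2;im=cv2.imread('pics/w3.png')[55:155,275:345];cv2.imwrite('pics/crop3.png',cv2.resize(im,None,fx=6,fy=6,interpolation=2))"
```

```text
front corners [[559.6 145.8]
 [553.8  -0.6]] len 146.5 yaw -0.04
blue [596. 265.] 16 [550.2 -90.8] [74.3 51.5] 27.1
blue [596. 265.] 38 [551.3 -74.4] [68.5 47.5] 27.1
blue [596. 265.] 54 [552.1 -62.5] [64.3 44.5] 27.1
blue [596. 265.] 70 [552.8 -50.6] [60.1 41.6] 27.1
blue [385. 184.] 16 [621.  67.] [53.5 77.5] 88.9
blue [385. 184.] 38 [616.5  71. ] [49.3 71.4] 88.9
blue [385. 184.] 54 [613.3  74. ] [46.2 67. ] 88.9
blue [385. 184.] 70 [610.  77.] [43.2 62.6] 88.9
green [297 122  38   8 280] top 664 [664.  120.   43.2]
green [297 122  38   8 280] top 668 [668. 120.  33.]
green [297 122  38   8 280] top 672 [672.  120.   22.9]
green [297 122  38   8 280] mid 664 [664.  120.4  36.1]
green [297 122  38   8 280] mid 668 [668.  120.5  25.7]
green [297 122  38   8 280] mid 672 [672.  120.5  15.2]
green [297 122  38   8 280] bot 664 [664.  120.3  26.3]
green [297 122  38   8 280] bot 668 [668.  120.3  15.4]
green [297 122  38   8 280] bot 672 [672.  120.4   4.6]
slide bottom-right, back rail etc; cam [563.75275817 119.00485843 297.76788748]
base back-left corner [[721.90630584 139.48448     16.        ]] fleft [[559.64795429 145.77665048  16.        ]]
```

View pics/crop3.png

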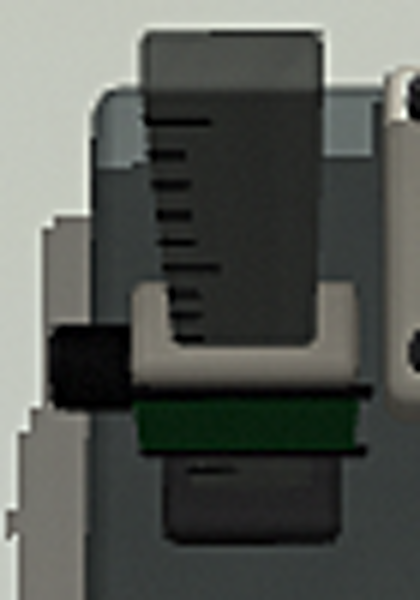

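Board_0 lies at about (616,71), yaw -0.02 to -0.04, and both views agree. This view is too steep to read the window height. One board is needed in any case, so I go for the far right blue board, which has the best reach, and judge the window later from low down.

```bash
python3 w2t.py 525 -330 140 a
```

```text
world d [ -35.7 -449.9    1.7] tool cm [-1.43 45.1  -1.16] n 8 each [-0.18  5.64 -0.14]
```

```bash
python3 -m crank '1 -0.2 5.6 -0.2 0;1 -0.2 5.6 -0.2 0;1 -0.2 5.6 -0.2 0;1 -0.2 5.6 -0.2 0;1 -0.2 5.6 -0.2 0;1 -0.2 5.6 -0.2 0;1 -0.2 5.6 -0.2 0;1 -0.2 5.6 -0.2 0;1 0 0 0 0'; python3 st.py
cat > boards.py <<'E'
import sys; from h import *
C=cam('wrist'); im=save('wrist',sys.argv[1])[...,::-1].copy(); hsv=cv2.cvtColor(im,cv2.COLOR_BGR2HSV)
m=cv2.inRange(hsv,(105,120,40),(130,255,255)); m=cv2.morphologyEx(m,cv2.MORPH_CLOSE,np.ones((7,7)))
for c in cv2.findContours(m,cv2.RETR_EXTERNAL,cv2.CHAIN_APPROX_NONE)[0]:
    if cv2.contourArea(c)<400: continue
    for z in map(float,sys.argv[2:]):
        r=cv2.minAreaRect(plane('wrist',c[:,0].astype(float),z,C)[:,:2].astype(np.float32)); print('blue',np.round(cv2.minAreaRect(c)[0]),z,np.round(r[0],1),np.round(r[1],1),round(r[2],1))
E
python3 boards.py w4.png 16
```

```text
clock: 11.8
tcp_pos: [527.3, -303.3, 149.6]
ee_rot: [3.053, -0.075, 0.687]
contact_force: [0.8, 0.5, -0.3]
grip_width: 85.0
grasp_force: 0.0
[-0.267  0.139 -0.504 -0.194 -0.502  1.938] 
 [[ 0.902 -0.049  0.428]
 [-0.044 -0.999 -0.021]
 [ 0.429  0.    -0.904]] clock 11.8
blue [248. 311.] 16.0 [ 491.2 -243. ] [56.5 43.9] 1.9
blue [370. 270.] 16.0 [ 518.8 -341.9] [71.4 49.4] 3.1
blue [ 65. 247.] 16.0 [549.5 -96.2] [73.7 55. ] 25.8
```

```bash
python3 w2t.py 510 -342 50 a
```

```text
world d [-16.9 -40.4 -99.1] tool cm [-5.58  4.12  8.32] n 2 each [-2.79  2.06  4.16]
```

```bash
python3 -m crank '1 -1.9 1.4 2.8 0;1 -1.9 1.4 2.8 0;1 -1.9 1.4 2.8 0;1 0 0 0 0; 1 0 0 0 0'; python3 boards.py w5.png 16; python3 w2t.py 510 -342 4 a;python3 st.py
```

```text
clock: 12.48
tcp_pos: [510.2, -340.2, 49.1]
ee_rot: [3.055, -0.066, 0.685]
contact_force: [-0.2, 0.1, 1.5]
grip_width: 85.6
grasp_force: 0.0
blue [132. 293.] 16.0 [ 499.7 -240.9] [39.8 53.5] 1.9
blue [324. 248.] 16.0 [ 518.7 -342.1] [71.3 49.4] 3.1
world d [ -0.5  -1.7 -45.6] tool cm [-1.99  0.17  4.1 ] n 1 each [-1.99  0.17  4.1 ]
[-0.386  0.307 -0.495 -0.4   -0.377  2.258] 
 [[ 0.903 -0.043  0.427]
 [-0.038 -0.999 -0.019]
 [ 0.428  0.001 -0.904]] clock 12.525
```

View pics/w5.png

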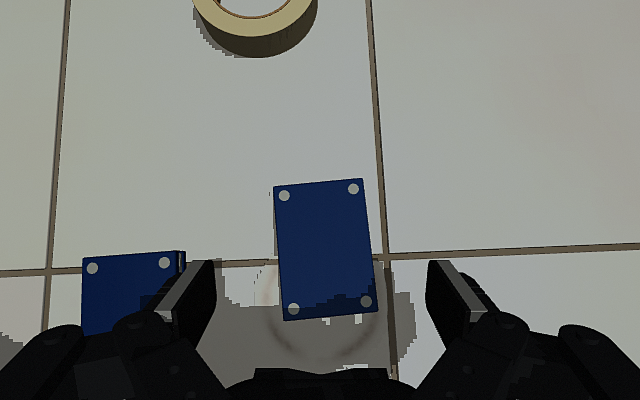

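The wanted dark blue board lies between the open fingers at (324,248), and its neighbour is clear at (132,293). Descend and grip.

```bash
python3 -m crank '1 -1 0.1 2 0;1 -1 0.1 2.1 0;1 0 0 0 0;0 0 0 0 0;0 0 0 0 0;0 0 0 0 0;0 0 0 0 0;0 0 0 0 0;0 0 0 0 0'; python3 st.py
```

```text
clock: 13.65
tcp_pos: [509.6, -343.4, 4.4]
ee_rot: [3.054, -0.067, 0.687]
contact_force: [-2.9, 3.6, 10.7]
grip_width: 48.9
grasp_force: 58.5
[-0.412  0.387 -0.483 -0.505 -0.322  2.39 ] 
 [[ 0.903 -0.044  0.428]
 [-0.039 -0.999 -0.02 ]
 [ 0.428  0.001 -0.904]] clock 13.65
```

```bash
python3 w2t.py 0 0 100; python3 w2t.py 65 190 0;python3 w2t.py 0 221 0
```

```text
world d [  0.   0. 100.] tool cm [ 4.28  0.01 -9.04] n 2 each [ 2.14  0.01 -4.52]
world d [ 65. 190.   0.] tool cm [  5.12 -19.27   2.41] n 4 each [ 1.28 -4.82  0.6 ]
world d [  0. 221.   0.] tool cm [ -0.87 -22.08  -0.44] n 4 each [-0.22 -5.52 -0.11]
```

```bash
python3 -m crank '0 1 0 -2.2 0;0 1.7 0 -3.5 0;0 1.6 0 -3.3 0;0 1.3 -4.8 0.6 0;0 1.3 -4.8 0.6 0;0 1.3 -4.8 0.6 0;0 1.3 -4.8 0.6 0;0 0 0 0 0'; python3 st.py; python3 w2t.py 575 71 100 a
```

```text
clock: 14.65
tcp_pos: [570.6, -169.8, 103.6]
ee_rot: [3.05, -0.066, 0.682]
contact_force: [-0.4, -0.3, -2.2]
grip_width: 48.8
grasp_force: 60.9
[ 0.057  0.158 -0.811  0.288 -0.171  1.198] 
 [[ 0.904 -0.044  0.425]
 [-0.038 -0.999 -0.024]
 [ 0.426  0.006 -0.905]] clock 14.65
world d [  4.4 240.8  -3.6] tool cm [ -0.66 -24.08  -0.07] n 5 each [-0.13 -4.82 -0.01]
```

```bash
python3 -m crank '0 0 -4 0 0;0 0 -4 0 0;0 0 -4 0 0;0 0 0 0 0'; python3 st.py; python3 w2t.py 580 71 100 a
```

```text
clock: 15.15
tcp_pos: [584.0, -114.0, 118.4]
ee_rot: [3.032, -0.074, 0.679]
contact_force: [-1.6, -2.0, -2.0]
grip_width: 48.5
grasp_force: 60.8
[-0.031  0.116 -0.999  1.113 -0.033  0.447] 
 [[ 0.903 -0.053  0.426]
 [-0.039 -0.998 -0.043]
 [ 0.427  0.022 -0.904]] clock 15.15
world d [ -4.  185.  -18.4] tool cm [ -1.86 -18.49   0.7 ] n 4 each [-0.47 -4.62  0.17]
```

```bash
python3 -m crank '0 0.3 -2.5 0 0;0 0 -2.5 0 0;0 0 -2.5 0 0;0 0 0 0 0'; python3 st.py; python3 w2t.py 585 71 100 a
```

```text
clock: 15.65
tcp_pos: [592.2, -39.7, 121.3]
ee_rot: [3.036, -0.077, 0.672]
contact_force: [-0.1, -0.2, -1.0]
grip_width: 48.5
grasp_force: 60.9
[ 0.05   0.108 -1.015  1.328 -0.064  0.157] 
 [[ 0.905 -0.055  0.421]
 [-0.041 -0.998 -0.041]
 [ 0.422  0.019 -0.906]] clock 15.65
world d [ -7.2 110.7 -21.3] tool cm [ -2.01 -11.06   1.18] n 2 each [-1.01 -5.53  0.59]
```

```bash
python3 w2t.py -5 0 -40; python3 -m crank '0 -1.1 -0.1 1.7 0;0 -1.1 -0.1 1.7 0;0 0 0 0 0'; python3 st.py; python3 w2t.py 588 71 80 a
```

```text
world d [ -5.   0. -40.] tool cm [-2.14 -0.05  3.41] n 1 each [-2.14 -0.05  3.41]
clock: 16.02
tcp_pos: [593.7, -40.5, 98.7]
ee_rot: [3.05, -0.08, 0.62]
contact_force: [1.2, -0.5, -0.7]
grip_width: 48.5
grasp_force: 60.8
[-0.026  0.152 -1.016  1.496 -0.028  0.054] 
 [[ 0.919 -0.056  0.39 ]
 [-0.045 -0.998 -0.038]
 [ 0.391  0.018 -0.92 ]] clock 16.025
world d [ -5.7 111.5 -18.7] tool cm [ -1.75 -11.13   1.07] n 2 each [-0.88 -5.56  0.54]
```

I'm at a joint limit here (q3 ≈ -1.02). I fit a small arm model from the logged poses to see which leans are reachable at the stage.

```bash
cat > fk.py <<'E'
import numpy as np
from scipy.spatial.transform import Rotation as R
from scipy.optimize import least_squares
D=[([.43338,-.0420,.00335,-.0002,-1.61588,1.13779],[478,9.9,447.6],[-3.141,-.001,0]),
([1.574,.359,.012,0,-1.224,-.288],[189.661,647.784,231.302],[3.10827,-.44584,0]),
([.03022,.50519,.5918,.08686,-1.45203,1.5402],[834,-198.1,417.9],[3.044,.002,.318]),
([.152,.766,1.247,.138,-1.806,1.471],[930.9,-100.2,511.2],[3.018,.005,.394]),
([.634,.49,.83,.24,-1.74,1.004],[778.3,232.8,569.7],[3.018,.01,.414]),
([.996,.487,.728,.387,-1.635,.65],[687.6,476,570.4],[2.999,.023,.629]),
([.62,-.115,-1.016,.969,-.375,.044],[533.9,109,211.1],[-3.021,.065,-.835]),
([.491,.061,-1.016,1.15,-.238,-.056],[560.7,119.7,137.8],[3.059,-.063,.697]),
([-.267,.139,-.504,-.194,-.502,1.938],[527.3,-303.3,149.6],[3.053,-.075,.687]),
([-.412,.387,-.483,-.505,-.322,2.39],[509.6,-343.4,4.4],[3.054,-.067,.687]),
([.057,.158,-.811,.288,-.171,1.198],[570.6,-169.8,103.6],[3.05,-.066,.682]),
([-.026,.152,-1.016,1.496,-.028,.054],[593.7,-40.5,98.7],[3.05,-.08,.62])]
r=lambda a,q:R.from_euler(a,q).as_matrix()
def fk(q,p,s4=1,s6=1):
    A=r('z',q[0])@r('y',q[1]); P=r('z',q[0])@np.array([p[0],p[1],p[2]])+A@np.array([0,0,p[3]])
    A=A@r('y',-q[2]); P=P+A@np.array([p[4],0,p[5]]); A=A@r('x',s4*q[3]); P=P+A@np.array([0,p[6],p[7]])
    A=A@r('y',-q[4]); P=P+A@np.array([p[8],p[9],p[10]]); A=A@r('x',s6*q[5])@R.from_euler('yx',[np.pi/2,p[11]]).as_matrix() if 0 else A@r('x',s6*q[5]+p[11])@r('y',np.pi/2)
    return P,A
p0=[0,-190,200,400,400,0,0,0,250,0,0,0]
def fit(s4,s6):
    f=lambda p:np.concatenate([np.r_[fk(q,p,s4,s6)[0]-x,300*(R.from_matrix(fk(q,p,s4,s6)[1].T@R.from_rotvec(o).as_matrix())).as_rotvec()] for q,x,o in D])
    return min((least_squares(f,p0[:-1]+[c],loss='soft_l1',f_scale=5) for c in(0,1.57,3.14,-1.57)),key=lambda z:z.cost)
if __name__=='__main__':
    b=min(((fit(a,c),a,c) for a in(1,-1) for c in(1,-1)),key=lambda z:z[0].cost)
    print(b[1:],b[0].cost,b[0].x.round(2)); print(b[0].fun.reshape(-1,6).round(1))
    np.save('fk.npy',np.r_[b[0].x,b[1],b[2]])
E
python3 fk.py
```

```text
(-1, -1) 0.6897003983242167 [ 7.9000e-01  3.0000e-02  1.9971e+02  6.0132e+02  4.6354e+02 -6.5000e-01
 -2.6114e+02  4.8000e-01  3.7362e+02  6.9320e+01 -7.4000e-01 -1.5700e+00]
[[-0.   0.   0.1  0.1 -0.  -0.1]
 [ 0.1 -0.1 -0.  -0.4  0.   0. ]
 [-0.1 -0.  -0.  -0.1  0.1 -0.1]
 [ 0.1  0.2  0.1 -0.2 -0.1 -0. ]
 [ 0.1 -0.2 -0.4  0.1  0.3 -0.1]
 [-0.1  0.3  0.3 -0.2 -0.1 -0. ]
 [ 0.  -0.  -0.2 -0.   0.1  0.1]
 [ 0.1 -0.1 -0.   0.1  0.   0.3]
 [-0.2 -0.   0.1 -0.2 -0.1 -0.3]
 [-0.1  0.1  0.   0.1 -0.   0.2]
 [ 0.1  0.   0.3 -0.1 -0.   0.2]
 [ 0.   0.1 -0.2  0.1  0.1 -0. ]]
```

```bash
cat > ik.py <<'E'
from fk import *
v=np.load('fk.npy'); p,s4,s6=v[:12],v[12],v[13]
lo=np.array([-3.07,-1.43,-1.02,-3.03,-3.05,-3.03]);hi=np.array([3.07,2.12,1.25,1.67,0,3.03])
F=lambda q:fk(q,p,s4,s6)
def pose(lean,yaw=-.04):
    c,s=np.cos(lean),np.sin(lean); return r('z',yaw)@np.array([[c,0,s],[0,-1,0],[s,0,-c]])
def ik(x,T,seeds=60,q0=None):
    rng=np.random.default_rng(0); out=[]
    def f(q):
        P,A=F(q); return np.r_[(P-x)/100,R.from_matrix(A.T@T).as_rotvec()*3]
    S=[q0] if q0 is not None else [np.clip(rng.normal([0,.2,-.5,0,-.8,0],[.6,.4,.5,1.8,.7,2]),lo+.01,hi-.01) for _ in range(seeds)]
    for s in S:
        z=least_squares(f,np.clip(s,lo+1e-3,hi-1e-3),bounds=(lo,hi),max_nfev=80)
        if z.cost<1e-6 and not any(np.abs(z.x-o).max()<.05 for o in out): out.append(z.x)
    return out
if __name__=='__main__':
  for nm,x in(('place',(607,71,46)),('place2',(607,71,62)),('front',(570,71,90)),('pickB',(510,-343,5)),('pickA',(482,-243,5))):
    for L in(15,20,25,30,35):
        print(nm,L,*[list(q.round(2)) for q in ik(np.array(x,float),pose(np.radians(L)))],flush=True)
E
time timeout 400 python3 ik.py
```

```text
place 15 [np.float64(0.49), np.float64(0.32), np.float64(-0.74), np.float64(0.44), np.float64(-0.31), np.float64(0.64)]
place 20
place 25
place 30
place 35
place2 15 [np.float64(0.5), np.float64(0.29), np.float64(-0.71), np.float64(0.38), np.float64(-0.37), np.float64(0.69)]
place2 20 [np.float64(0.22), np.float64(0.25), np.float64(-0.97), np.float64(1.41), np.float64(-0.09), np.float64(-0.08)]
place2 25
place2 30
place2 35
front 15 [np.float64(0.54), np.float64(0.2), np.float64(-0.75), np.float64(0.35), np.float64(-0.43), np.float64(0.68)]
front 20 [np.float64(0.46), np.float64(0.16), np.float64(-0.95), np.float64(0.83), np.float64(-0.22), np.float64(0.27)]
front 25
front 30
front 35
pickB 15 [np.float64(-0.33), np.float64(0.41), np.float64(-0.49), np.float64(-0.18), np.float64(-0.42), np.float64(2.01)]
pickB 20 [np.float64(-0.36), np.float64(0.4), np.float64(-0.5), np.float64(-0.31), np.float64(-0.36), np.float64(2.16)]
pickB 25 [np.float64(-0.41), np.float64(0.39), np.float64(-0.48), np.float64(-0.49), np.float64(-0.33), np.float64(2.38)]
pickB 30 [np.float64(-0.49), np.float64(0.38), np.float64(-0.45), np.float64(-0.72), np.float64(-0.34), np.float64(2.66)]
pickB 35 [np.float64(-0.6), np.float64(0.39), np.float64(-0.42), np.float64(-0.96), np.float64(-0.38), np.float64(2.97)]
pickA 15 [np.float64(-0.12), np.float64(0.31), np.float64(-0.72), np.float64(-0.08), np.float64(-0.28), np.float64(1.72)]
pickA 20 [np.float64(-0.13), np.float64(0.3), np.float64(-0.74), np.float64(-0.18), np.float64(-0.18), np.float64(1.83)]
pickA 25 [np.float64(-0.18), np.float64(0.29), np.float64(-0.71), np.float64(-0.4), np.float64(-0.15), np.float64(2.09)]
pickA 30 [np.float64(-0.29), np.float64(0.29), np.float64(-0.63), np.float64(-0.73), np.float64(-0.18), np.float64(2.51)]
pickA 35 [np.float64(-0.46), np.float64(0.3), np.float64(-0.58), np.float64(-1.08), np.float64(-0.27), np.float64(2.98)]
real	1m24.229s
user	1m24.659s
sys	0m0.093s
```

```bash
cat > t.py <<'E'
from ik import *
H=np.diag([-1,-1,1.])
for nm,x in(('place',(607,71,46)),('place2',(607,71,64)),('front',(570,71,100)),('mid',(570,-150,120)),('pickB',(510,-343,5)),('pickA',(482,-243,5)),('pickC',(540,-95,5))):
    for L in(25,30,35):
        print(nm,L,*[q.round(2).tolist() for q in ik(np.array(x,float),pose(np.radians(L))@H,seeds=40)],flush=True)
E
timeout 500 python3 t.py
```

```text
place 25
place 30
place 35
place2 25
place2 30
place2 35
front 25
front 30
front 35
mid 25 [0.1, 0.12, -0.8, 0.27, -0.23, -1.96]
mid 30
mid 35
pickB 25 [-0.41, 0.39, -0.48, -0.49, -0.33, -0.76]
pickB 30 [-0.49, 0.38, -0.45, -0.72, -0.34, -0.48]
pickB 35 [-0.6, 0.39, -0.42, -0.96, -0.38, -0.17]
pickA 25 [-0.18, 0.29, -0.71, -0.4, -0.15, -1.05]
pickA 30 [-0.29, 0.29, -0.63, -0.73, -0.18, -0.63]
pickA 35 [-0.46, 0.3, -0.58, -1.08, -0.27, -0.16]
pickC 25
pickC 30
pickC 35
```

```bash
cat > t2.py <<'E'
from ik import *
q=np.array([-.026,.152,-1.016,1.496,-.028,.054])
for nm,x,y in(('front',(575,71,100),-.05),('set',(582,71,50),-.05),('set2',(582,71,66),-.05),('push',(572,71,50),-.05),('pinknob',(570,72,265),-.05),('notch',(565,112,270),-.05)):
    for L in(0,14,16,18,20,22):
        print(nm,L,*[z.round(2).tolist() for z in ik(np.array(x,float),pose(np.radians(L),y),q0=np.array([.5,.25,-.8,.6,-.3,.5]))],flush=True)
# side approach heading +y
for nm,x in(('place',(616,62,48)),('place2',(616,62,64)),('pickA',(488,-250,5)),('pickB',(518,-350,5))):
    for L in(20,28):
      for h in(0,1):
        T=pose(np.radians(L),np.pi/2-.04)@(np.diag([-1,-1,1.]) if h else np.eye(3)); print('side',nm,L,h,*[z.round(2).tolist() for z in ik(np.array(x,float),T,seeds=12)],flush=True)
E
timeout 500 python3 t2.py
```

```text
front 0 [0.46, 0.32, -0.37, 0.0, -0.88, 1.06]
front 14 [0.54, 0.2, -0.69, 0.29, -0.49, 0.74]
front 16 [0.54, 0.19, -0.75, 0.38, -0.43, 0.65]
front 18 [0.53, 0.17, -0.82, 0.51, -0.36, 0.53]
front 20 [0.5, 0.16, -0.9, 0.71, -0.28, 0.36]
front 22 [0.38, 0.14, -1.0, 1.08, -0.18, 0.09]
set 0 [0.45, 0.39, -0.4, 0.0, -0.77, 1.07]
set 14 [0.52, 0.28, -0.76, 0.4, -0.34, 0.64]
set 16 [0.49, 0.27, -0.85, 0.61, -0.25, 0.46]
set 18 [0.32, 0.24, -0.99, 1.18, -0.12, 0.04]
set 20
set 22
set2 0 [0.45, 0.37, -0.39, 0.0, -0.81, 1.07]
set2 14 [0.52, 0.26, -0.73, 0.35, -0.39, 0.69]
set2 16 [0.51, 0.25, -0.81, 0.49, -0.32, 0.55]
set2 18 [0.46, 0.23, -0.91, 0.76, -0.22, 0.33]
set2 20 [0.21, 0.21, -1.02, 1.47, -0.09, -0.15]
set2 22
push 0 [0.46, 0.38, -0.43, 0.0, -0.76, 1.06]
push 14 [0.52, 0.27, -0.79, 0.42, -0.33, 0.62]
push 16 [0.49, 0.25, -0.88, 0.64, -0.24, 0.42]
push 18 [0.28, 0.23, -1.02, 1.3, -0.1, -0.04]
push 20
push 22
pinknob 0 [0.47, 0.17, -0.16, 0.0, -1.23, 1.05]
pinknob 14 [0.56, 0.03, -0.43, 0.17, -0.92, 0.87]
pinknob 16 [0.57, 0.01, -0.47, 0.21, -0.88, 0.83]
pinknob 18 [0.58, -0.01, -0.51, 0
[... 528 characters left out ...]
92]
side place 28 1 [0.08, 0.49, -0.13, -0.59, -0.99, 0.22]
side place2 20 0
side place2 20 1 [0.18, 0.44, -0.17, -0.43, -0.93, 0.03]
side place2 28 0 [0.08, 0.46, -0.12, -0.58, -1.01, -2.94]
side place2 28 1 [0.08, 0.46, -0.12, -0.58, -1.01, 0.2]
side pickA 20 0 [-0.37, 0.51, -0.23, -0.4, -0.99, -2.56]
side pickA 20 1 [-0.37, 0.51, -0.23, -0.4, -0.99, 0.58]
side pickA 28 0 [-0.46, 0.57, -0.13, -0.49, -1.13, -2.45]
side pickA 28 1 [-0.46, 0.57, -0.13, -0.49, -1.13, 0.69]
side pickB 20 0 [-0.49, 0.62, -0.03, -0.35, -1.1, -2.5]
side pickB 20 1 [-0.49, 0.62, -0.03, -0.35, -1.1, 0.64]
side pickB 28 0 [-0.56, 0.68, 0.07, -0.44, -1.25, -2.42]
side pickB 28 1 [-0.56, 0.68, 0.07, -0.44, -1.25, 0.72]
```

Leans of 25° and more are out of reach at the stage, but 16–18° is reachable slightly in front of it. The plan is to set the board down overlapping board_0, clear of the knob, and then push it home square with the finger tips.

```bash
python3 w2t.py 578 71 97 a; python3 -m crank '0 -0.4 -3.7 0 0;0 -0.4 -3.7 0 0;0 -0.4 -3.7 0 0;0 0 0 0 0'; python3 st.py; python3 w2t.py 576 71 75 a
```

```text
world d [-15.7 111.5  -1.7] tool cm [ -2.01 -11.04  -0.88] n 2 each [-1.   -5.52 -0.44]
clock: 16.52
tcp_pos: [590.0, 74.2, 94.6]
ee_rot: [3.052, -0.074, 0.618]
contact_force: [0.5, -0.6, -0.8]
grip_width: 49.0
grasp_force: 61.0
[ 0.25   0.164 -1.01   1.439 -0.132 -0.14 ] 
 [[ 0.92  -0.052  0.388]
 [-0.041 -0.999 -0.036]
 [ 0.39   0.017 -0.921]] clock 16.525
world d [-14.   -3.2 -19.6] tool cm [-2.04  0.36  1.27] n 1 each [-2.04  0.36  1.27]
```

```bash
python3 -m crank '0 -1.3 0.3 0.7 0;0 -1.2 0 0.8 0;0 0 0 0 0'; python3 st.py; python3 w2t.py 578 71 60 a
```

```text
clock: 16.9
tcp_pos: [583.9, 72.1, 81.0]
ee_rot: [3.054, -0.081, 0.582]
contact_force: [0.1, 0.5, -0.4]
grip_width: 49.2
grasp_force: 60.9
[ 0.246  0.182 -1.016  1.445 -0.13  -0.149] 
 [[ 0.929 -0.057  0.367]
 [-0.045 -0.998 -0.041]
 [ 0.368  0.021 -0.929]] clock 16.9
world d [ -5.9  -1.1 -21. ] tool cm [-1.31  0.09  1.74] n 1 each [-1.31  0.09  1.74]
```

```bash
python3 -m crank '0 -1 0 1.1 0;0 -0.9 0 1.0 0;0 0 0 0 0'; python3 st.py; python3 w2t.py 582 71 52 a
```

```text
clock: 17.27
tcp_pos: [585.5, 71.0, 62.6]
ee_rot: [3.058, -0.113, 0.554]
contact_force: [1.3, 0.3, -0.3]
grip_width: 48.8
grasp_force: 61.2
[ 0.15   0.217 -1.016  1.667 -0.097 -0.304] 
 [[ 0.934 -0.077  0.349]
 [-0.066 -0.997 -0.044]
 [ 0.351  0.018 -0.936]] clock 17.275
world d [ -3.5  -0.  -10.6] tool cm [-0.7   0.01  0.87] n 1 each [-0.7   0.01  0.87]
```

```bash
python3 -m crank '0 -0.5 0 0.8 0;0 -0.3 0 0.7 0;0 0 0 0 0'; python3 st.py; python3 w2t.py 582 71 50 a
```

```text
clock: 17.65
tcp_pos: [584.7, 72.5, 54.0]
ee_rot: [3.059, -0.119, 0.533]
contact_force: [0.1, -0.3, -1.2]
grip_width: 48.6
grasp_force: 61.2
[ 0.155  0.234 -1.014  1.666 -0.099 -0.311] 
 [[ 0.938 -0.081  0.336]
 [-0.069 -0.996 -0.047]
 [ 0.339  0.021 -0.941]] clock 17.65
world d [-2.7 -1.5 -4. ] tool cm [-0.38  0.16  0.3 ] n 1 each [-0.38  0.16  0.3 ]
```

```bash
python3 -m crank '0 -0.4 0 0.7 0;0 -0.2 0 0.4 0;0 0 0 0 0'; python3 st.py
```

```text
clock: 18.02
tcp_pos: [584.0, 72.8, 47.6]
ee_rot: [3.059, -0.122, 0.517]
contact_force: [-0.5, 0.3, -0.8]
grip_width: 48.8
grasp_force: 61.3
[ 0.156  0.246 -1.012  1.666 -0.1   -0.315] 
 [[ 0.941 -0.083  0.327]
 [-0.071 -0.996 -0.05 ]
 [ 0.33   0.023 -0.944]] clock 18.025
```

```bash
python3 -m crank '0.8 0 0 0 0;0.8 0 0 0 0;0.8 0 0 0 0;0.8 0 0 0 0'; python3 boards.py w6.png 38 54; python3 w2t.py -20 0 40
```

```text
clock: 18.52
tcp_pos: [584.0, 72.7, 47.9]
ee_rot: [3.059, -0.122, 0.518]
contact_force: [0.5, 0.6, 0.2]
grip_width: 68.3
grasp_force: 0.0
blue [592. 296.] 38.0 [558.5 -53.8] [45.3 75.4] 82.6
blue [592. 296.] 54.0 [562.9 -41.5] [41.  68.2] 82.6
blue [316. 225.] 38.0 [602.   73.5] [ 55.2 100.5] 89.6
blue [316. 225.] 54.0 [602.3  73.6] [50.  90.9] 89.6
world d [-20.   0.  40.] tool cm [-0.56  0.26 -4.43] n 1 each [-0.56  0.26 -4.43]
```

The board is set down with its centre near (593,73.6), yaw about 0. I regrip it by its front end and carry it the last 23 mm.

```bash
python3 w2t.py 566 73 43 a; python3 -m crank '0.8 -0.7 0 0.2 0; 0.8 -0.7 0 0 0;0.8 -0.4 0 0 0; 0.8 0 0 0 0'; python3 st.py;  python3 w2t.py 566 73 43 a
```

```text
world d [-18.1   0.3  -4.9] tool cm [-1.86  0.11 -0.13] n 1 each [-1.86  0.11 -0.13]
clock: 19.08
tcp_pos: [580.0, 76.1, 42.4]
ee_rot: [3.059, -0.122, 0.504]
contact_force: [0.3, -0.5, 0.5]
grip_width: 68.5
grasp_force: 0.0
[ 0.165  0.252 -1.016  1.666 -0.103 -0.324] 
 [[ 0.944 -0.084  0.318]
 [-0.072 -0.996 -0.051]
 [ 0.321  0.025 -0.947]] clock 19.075
world d [-14.   -3.1   0.6] tool cm [-1.28  0.43 -0.49] n 1 each [-1.28  0.43 -0.49]
```

```bash
python3 -m crank '0.8 -1.3 0.4 -0.3 0; 0.8 -1.3 0.4 -0.3 0;0.8 -1.3 0.4 -0.3 0; 0.8 0 0 0 0'; python3 st.py;  python3 w2t.py 566 73 43 a
```

```text
clock: 19.58
tcp_pos: [578.6, 72.7, 36.0]
ee_rot: [3.062, -0.124, 0.485]
contact_force: [-0.9, -0.5, -0.3]
grip_width: 68.4
grasp_force: 0.0
[ 0.157  0.263 -1.016  1.666 -0.099 -0.318] 
 [[ 0.948 -0.085  0.307]
 [-0.072 -0.996 -0.051]
 [ 0.31   0.026 -0.95 ]] clock 19.575
world d [-12.6   0.3   7. ] tool cm [-0.97  0.1  -1.05] n 1 each [-0.97  0.1  -1.05]
```

```bash
python3 w2t.py 558 73 95 a; python3 -m crank '0.8 0 0 -2.5 0;0.8 -0.2 0 -3.7 0; 0.8 0 0 0 0'; python3 st.py;  python3 w2t.py 558 72 44 a
```

```text
world d [-20.6   0.3  59. ] tool cm [-0.12  0.3  -6.24] n 2 each [-0.06  0.15 -3.12]
clock: 19.95
tcp_pos: [585.9, 66.0, 70.7]
ee_rot: [3.036, -0.129, 0.524]
contact_force: [-21.5, 4.4, -6.6]
grip_width: 68.2
grasp_force: 0.0
[ 0.381  0.217 -0.967  1.108 -0.213  0.035] 
 [[ 0.939 -0.092  0.332]
 [-0.072 -0.995 -0.071]
 [ 0.337  0.043 -0.941]] clock 19.95
world d [-27.9   6.  -26.7] tool cm [-3.56 -0.45  1.54] n 1 each [-3.56 -0.45  1.54]
```

Contact of 21 N: the hand touched something at the head. I back off at once.

```bash
python3 -m crank '0.8 -1.5 0 -1 0;0.8 -1.2 0.2 -1 0; 0.8 0 0 0 0'; python3 st.py;  python3 w2t.py 558 73 70 a; python3 boards.py w7.png 54
```

```text
clock: 20.32
tcp_pos: [558.8, 68.5, 84.3]
ee_rot: [3.037, -0.127, 0.537]
contact_force: [-0.6, 0.8, -0.1]
grip_width: 68.2
grasp_force: 0.0
[ 0.433  0.157 -1.003  1.047 -0.239  0.05 ] 
 [[ 0.936 -0.091  0.34 ]
 [-0.072 -0.995 -0.069]
 [ 0.344  0.04  -0.938]] clock 20.325
world d [ -0.8   4.5 -14.3] tool cm [-0.6  -0.5   1.28] n 1 each [-0.6  -0.5   1.28]
blue [559. 244.] 54.0 [554.2 -61.1] [61.5 46.3] 25.7
blue [302. 179.] 54.0 [601.3  73.4] [50.3 89.8] 89.1
```

```bash
python3 w2t.py 562 73 44 a; python3 -m crank '0.8 -0.6 -0.5 1.9 0;0.8 -0.6 -0.2 1.9 0; 0.8 0 0 0 0'; python3 st.py;  python3 w2t.py 560 73 44 a
```

```text
world d [  2.5   4.3 -40.2] tool cm [-1.18 -0.61  3.83] n 1 each [-1.18 -0.61  3.83]
clock: 20.75
tcp_pos: [570.5, 75.1, 53.3]
ee_rot: [3.038, -0.131, 0.501]
contact_force: [-0.7, -0.3, -0.1]
grip_width: 68.0
grasp_force: 0.0
[ 0.322  0.227 -1.015  1.329 -0.175 -0.138] 
 [[ 0.944 -0.094  0.317]
 [-0.074 -0.995 -0.073]
 [ 0.322  0.045 -0.946]] clock 20.75
world d [-10.5  -2.1  -9.3] tool cm [-1.28  0.26  0.56] n 1 each [-1.28  0.26  0.56]
```

```bash
python3 -m crank '0.8 -1.2 0.2 0.3 0; 0.8 -0.6 0.1 0.3 0; 0.8 0 0 0 0'; python3 st.py;  python3 w2t.py 564 73 44 a
```

```text
clock: 21.12
tcp_pos: [561.0, 76.3, 51.3]
ee_rot: [3.041, -0.13, 0.48]
contact_force: [1.2, 0.2, -0.1]
grip_width: 68.1
grasp_force: 0.0
[ 0.373  0.223 -1.016  1.217 -0.192 -0.074] 
 [[ 0.948 -0.093  0.305]
 [-0.074 -0.995 -0.073]
 [ 0.31   0.046 -0.95 ]] clock 21.125
world d [ 3.  -3.3 -7.3] tool cm [0.08 0.26 0.8 ] n 1 each [0.08 0.26 0.8 ]
```

```bash
python3 -m crank '0.8 0.1 0.4 0.7 0; 0.8 0 0 0 0'; python3 st.py;  python3 w2t.py 564 71.5 44 a
```

```text
clock: 21.38
tcp_pos: [565.1, 71.3, 46.4]
ee_rot: [3.041, -0.132, 0.474]
contact_force: [0.3, -0.2, 0.3]
grip_width: 68.4
grasp_force: 0.0
[ 0.337  0.235 -1.016  1.272 -0.178 -0.097] 
 [[ 0.949 -0.094  0.301]
 [-0.075 -0.994 -0.074]
 [ 0.306  0.047 -0.951]] clock 21.375
world d [-1.1  0.2 -2.4] tool cm [-0.18 -0.02  0.2 ] n 1 each [-0.18 -0.02  0.2 ]
```

```bash
python3 -m crank '0 0 0 0.1 0; 0 0 0 0 0; 0 0 0 0 0; 0 0 0 0 0; 0 0 0 0 0'; python3 st.py;  python3 boards.py w8.png 54; python3 w2t.py 586 73 50 a
```

```text
clock: 22.0
tcp_pos: [565.8, 71.8, 46.3]
ee_rot: [3.041, -0.131, 0.475]
contact_force: [-1.3, -0.8, 6.4]
grip_width: 47.3
grasp_force: 60.6
[ 0.334  0.236 -1.016  1.28  -0.177 -0.102] 
 [[ 0.949 -0.093  0.302]
 [-0.075 -0.995 -0.073]
 [ 0.307  0.047 -0.951]] clock 22.0
blue [613. 256.] 54.0 [558.3 -54.6] [60.7 46.1] 25.3
blue [311. 182.] 54.0 [602.2  72.7] [88.8 49.8] 1.0
world d [20.2  1.3  3.7] tool cm [ 2.02 -0.3   0.25] n 1 each [ 2.02 -0.3   0.25]
```

```bash
python3 -m crank '0 0.1 0 -0.3 0; 0 0.8 -0.2 0.2 0; 0 0.8 0 0.3 0; 0 0.2 0 0.1 0; 0 0 0 0 0'; python3 st.py;  python3 boards.py w9.png 54; python3 w2t.py 585 74 48 a
```

```text
clock: 22.68
tcp_pos: [584.3, 71.8, 48.1]
ee_rot: [3.041, -0.131, 0.472]
contact_force: [-0.2, -0.8, -1.0]
grip_width: 46.8
grasp_force: 61.2
[ 0.386  0.261 -0.961  1.109 -0.204  0.022] 
 [[ 0.949 -0.093  0.3  ]
 [-0.075 -0.994 -0.074]
 [ 0.305  0.048 -0.951]] clock 22.675
blue [613. 287.] 54.0 [562.7 -54.8] [62.7 45.2] 24.3
blue [313. 202.] 54.0 [612.3  72.6] [72.7 49.7] 1.1
world d [ 0.8  2.3 -0.2] tool cm [ 0.06 -0.24  0.02] n 1 each [ 0.06 -0.24  0.02]
```

```bash
python3 -m crank '0 0.1 0.1 0.2 0; 0 0 0 0 0;0.75 0 0 0 0;0.75 0 0 0 0;0.75 0 0 0 0;0.75 0 0 0 0'; python3 st.py;  python3 boards.py w10.png 54 38; python3 w2t.py -60 0 0
```

```text
clock: 23.48
tcp_pos: [586.0, 70.8, 47.0]
ee_rot: [3.041, -0.131, 0.474]
contact_force: [-0.5, 0.3, -0.3]
grip_width: 64.1
grasp_force: 0.0
[ 0.372  0.264 -0.963  1.136 -0.197  0.008] 
 [[ 0.949 -0.093  0.301]
 [-0.075 -0.995 -0.073]
 [ 0.306  0.047 -0.951]] clock 23.475
blue [614. 290.] 54.0 [563.5 -55.2] [62.1 44.7] 25.6
blue [614. 290.] 38.0 [558.4 -69.2] [68.7 49.4] 25.6
blue [314. 203.] 54.0 [613.2  71.3] [71.4 49.4] 1.2
blue [314. 203.] 38.0 [613.4  70.8] [79.  54.7] 1.2
world d [-60.   0.   0.] tool cm [-5.69  0.56 -1.8 ] n 2 each [-2.85  0.28 -0.9 ]
```

The board is released at (613.2,71.3), a good fit. For the window height I triangulate the green field from the first scene picture against w3, using the known hand pose.

```bash
cat > win.py <<'E'
from h import *
ct=np.array([74.038,4.738,-142.711]); Mc=np.array([[-3.88e-3,-.95894,-.28358],[.99999,-4.259e-3,7.17e-4],[-1.895e-3,-.283574,.958948]])
def rays(rv,p,uv):
    T=R.from_rotvec(rv).as_matrix(); K=cam('wrist')[0]; o=np.array(p)+T@ct
    return o,(T@Mc@np.linalg.inv(K)@np.array([*uv,1.]))
def inter(o1,d1,o2,d2):
    s=np.linalg.lstsq(np.c_[d1,-d2],o2-o1,rcond=None)[0]; a,b=o1+s[0]*d1,o2+s[1]*d2; return ((a+b)/2).round(1),np.linalg.norm(a-b).round(1)
im=cv2.imread('pics/scene0.png'); hsv=cv2.cvtColor(im,cv2.COLOR_BGR2HSV); sub=im[180:205,300:325].astype(int)
g=sub[...,1]-np.maximum(sub[...,0],sub[...,2]); 
ys,xs=np.where(g>6); print([(300+x,180+y,int(g[y,x])) for y,x in zip(ys,xs)])
w=g[ys,xs]; uvs=(300+(xs*w).sum()/w.sum(),180+(ys*w).sum()/w.sum()); print(uvs)
S=ray('scene',[uvs])
print('scene cam',S[0].round())
for X in(652,656,660,664): print(X,(S[0]+S[1][0]*(X-S[0][0])/S[1][0][0]).round(1))
for nm,rv,p,uv in(('w3',[3.059,-.063,.697],[560.7,119.7,137.8],(316,125.6)),('w2',[-3.021,.065,-.835],[533.9,109,211.1],(307.5,146))):
    o,d=rays(rv,p,uv); print(nm,o.round(1),inter(o,d,S[0],S[1][0]))
# scale from w10: board0/board1 heights same camera
P=proj('scene',[[580,46,38],[652,46,38],[580,95,38],[557,-4,16],[663,133,50],[663,133,76],[655,107,60]]); print(P.round(1))
E
python3 win.py; python3 -c "
import cv2,numpy as np
a=cv2.resize(cv2.imread('pics/w10.png')[0:150,260:360],None,fx=4,fy=4,interpolation=2)
b=cv2.resize(cv2.imread('pics/scene0.png')[150:225,285:355],None,fx=5.6,fy=5.6,interpolation=2)
o=np.zeros((600,800,3),np.uint8);o[:600,:400]=a;o[:420,400:792]=b;cv2.imwrite('pics/crop4.png',o)"
```

```text
[(np.int64(309), np.int64(191), 7), (np.int64(310), np.int64(191), 8), (np.int64(309), np.int64(192), 10), (np.int64(310), np.int64(192), 13), (np.int64(311), np.int64(192), 13), (np.int64(312), np.int64(192), 8), (np.int64(309), np.int64(193), 7), (np.int64(310), np.int64(193), 15), (np.int64(311), np.int64(193), 15), (np.int64(312), np.int64(193), 10), (np.int64(313), np.int64(193), 14), (np.int64(310), np.int64(194), 8), (np.int64(311), np.int64(194), 9), (np.int64(312), np.int64(194), 15), (np.int64(313), np.int64(194), 15), (np.int64(314), np.int64(194), 12), (np.int64(315), np.int64(194), 9), (np.int64(312), np.int64(195), 9), (np.int64(313), np.int64(195), 13), (np.int64(314), np.int64(195), 14), (np.int64(315), np.int64(195), 9), (np.int64(313), np.int64(196), 7), (np.int64(314), np.int64(196), 9), (np.int64(315), np.int64(197), 7)]
(np.float64(311.98828125), np.float64(193.625))
scene cam [-172. -516.  932.]
652 [652.  114.9  59. ]
656 [656.  118.   54.8]
660 [660.  121.1  50.6]
664 [664.  124.1  46.3]
w3 [565.4 113.9 298.5] (array([655.7, 115.4,  57.3]), np.float64(4.0))
w2 [523.9 101.8 371.5] (array([655.4, 115.1,  57.7]), np.float64(4.1))
[[315.1 218.5]
 [328.3 206.7]
 [303.3 212.1]
 [323.2 234.2]
 [309.8 191.9]
 [309.8 186. ]
 [314.4 193.9]]
```

```bash
python3 -c "
import cv2,numpy as np
im=cv2.imread('pics/w10.png'); hsv=cv2.cvtColor(im,cv2.COLOR_BGR2HSV); m=cv2.inRange(hsv,(40,80,25),(80,255,255))
n,l,s,c=cv2.connectedComponentsWithStats(m); print([ (x.tolist(),c[i].round(1).tolist()) for i,x in enumerate(s) if 15<x[4]<9999])
cv2.imwrite('pics/crop5.png',cv2.resize(im[20:160,150:300],None,fx=4,fy=4,interpolation=2))"
```

```text
[([149, 104, 76, 13, 720], [188.3, 109.7])]
```

View pics/crop5.png

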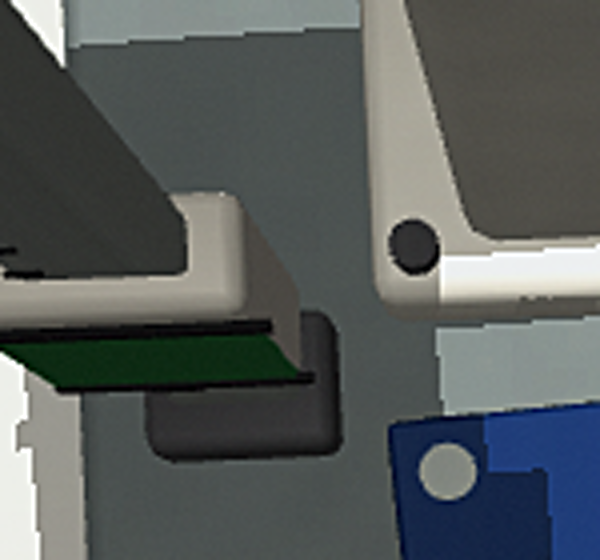

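The crop shows the gauge's upper line ending at pixel (218,101.5) and the lower line at (228.5,114.3). The board's corner is at (247,126). I fit the window point jointly from w2, w3 and w10.

```bash
cat > fitw.py <<'E'
from win import *
from scipy.optimize import least_squares
V=[('w10',[3.041,-.131,.474],[586,70.8,47],(218,101.5),(228.5,114.3)),('w3',[3.059,-.063,.697],[560.7,119.7,137.8],(337,120.2),(336,130.2)),('w2',[-3.021,.065,-.835],[533.9,109,211.1],(323,141.3),(322.7,149.7))]
K=cam('wrist')[0]
def pr(rv,p,X):
    T=R.from_rotvec(rv).as_matrix(); q=Mc.T@T.T@(X-np.array(p)-T@ct); return (K@q/q[2])[:2]
def f(x,V): return np.concatenate([np.r_[pr(rv,p,np.array([x[0],x[1],x[2]+9.5]))-a,pr(rv,p,np.array([x[0],x[1],x[2]-9.5]))-b] for _,rv,p,a,b in V])
for S in(V,V[:1],V[:2],V[1:]):
    z=least_squares(f,[656,107,60],args=(S,)); print([s[0] for s in S],z.x.round(1),z.fun.round(1))
o,d=rays(V[0][1],V[0][2],(247,126)); print('board corner at z54',(o+d*(54-o[2])/d[2]).round(1))
E
python3 fitw.py | tail -5
```

```text
['w10', 'w3', 'w2'] [657.   99.7  57.4] [ 0.1  0.  -0.1  0.1  0.2 -0.1  0.1 -0.3 -0.5  0.3  0.  -0.1]
['w10'] [656.9  99.7  57.8] [ 0.1 -0.1 -0.1  0.1]
['w10', 'w3'] [657.1  99.8  57. ] [ 0.1  0.  -0.1  0.1 -0.  -0.  -0.  -0.2]
['w3', 'w2'] [657.2  99.7  56.8] [ 0.2 -0.   0.1 -0.2 -0.5  0.4  0.1 -0.1]
board corner at z54 [649.7  91.3  54. ]
```

The window middle is at z ≈ 57.4 mm, and all views agree to a pixel. With one board the top at 54 mm lies in the field (47.9–66.9), so the stack is done. Next I retreat backward, rise, and go for the pin.

```bash
python3 -m crank '0.75 -1 0.1 -0.3 0;0.75 -1.4 0.1 -0.5 0;0.75 -1.6 0.2 -0.6 0;0.75 -1.6 0.2 -0.8 0;0.75 0 0 0 0'; python3 st.py;  python3 w2t.py 520 73 200 a
```

```text
clock: 24.15
tcp_pos: [530.6, 73.0, 60.1]
ee_rot: [3.045, -0.131, 0.452]
contact_force: [0.4, 0.5, 0.3]
grip_width: 64.1
grasp_force: 0.0
[ 0.498  0.177 -1.017  0.931 -0.253  0.094] 
 [[ 0.953 -0.093  0.287]
 [-0.075 -0.995 -0.072]
 [ 0.292  0.048 -0.955]] clock 24.15
world d [-10.6   0.  139.9] tool cm [  3.08   0.76 -13.66] n 3 each [ 1.03  0.25 -4.55]
```

```bash
python3 w2t.py 492 73 110 a; python3 -m crank '0.75 -1.2 0.1 -3 0;0.75 -1.2 0.1 -3 0;0.75 0 0 0 0'; python3 st.py;  python3 w2t.py 495 72 268 a
```

```text
world d [-38.6   0.   49.9] tool cm [-2.22  0.59 -5.87] n 2 each [-1.11  0.3  -2.94]
clock: 24.52
tcp_pos: [491.3, 77.6, 111.7]
ee_rot: [3.046, -0.131, 0.456]
contact_force: [0.2, -0.4, -0.2]
grip_width: 64.0
grasp_force: 0.0
[ 0.684  0.038 -0.955  0.571 -0.456  0.301] 
 [[ 0.953 -0.092  0.289]
 [-0.075 -0.995 -0.071]
 [ 0.294  0.046 -0.955]] clock 24.525
world d [  3.7  -5.6 156.3] tool cm [  5.     1.24 -14.77] n 3 each [ 1.67  0.41 -4.92]
```

```bash
python3 -m crank '0.75 1.7 0.4 -4.9 0;0.75 1.7 0.4 -4.9 0;0.75 1.6 0.4 -4.9 0;0.75 0 0 0 0;0.75 0 0 0 0'; python3 st.py
cat > knob.py <<'E'
import sys; from h import *
C=cam('wrist'); im=save('wrist',sys.argv[1])[...,::-1].copy(); hsv=cv2.cvtColor(im,cv2.COLOR_BGR2HSV)
m=cv2.inRange(hsv,(0,150,60),(8,255,255))|cv2.inRange(hsv,(172,150,60),(180,255,255))
n,l,st,ce=cv2.connectedComponentsWithStats(m)
for i in range(1,n):
    if st[i,4]>600:
        x,y,w,h,a=st[i]; print('knob',st[i],*[(z,plane('wrist',[(x,y+h/2),(x+w,y+h/2),(x+w/2,y),(x+w/2,y+h),ce[i]],z,C)[:,:2].round(1).tolist()) for z in map(float,sys.argv[2:])])
E
python3 knob.py w11.png 279 288; python3 w2t.py 571 72 267 a
```

```text
clock: 25.15
tcp_pos: [495.5, 70.5, 264.5]
ee_rot: [3.042, -0.134, 0.45]
contact_force: [0.1, -0.4, -0.2]
grip_width: 63.8
grasp_force: 0.0
[ 0.72  -0.127 -0.637  0.315 -0.914  0.587] 
 [[ 0.954 -0.095  0.286]
 [-0.077 -0.994 -0.075]
 [ 0.291  0.05  -0.955]] clock 25.15
knob [ 283   57   45   49 1847] (279.0, [[572.2, 79.1], [570.8, 61.2], [581.3, 69.3], [561.7, 71.2], [572.1, 70.2]]) (288.0, [[569.1, 78.9], [567.8, 62.2], [577.6, 69.7], [559.3, 71.4], [569.1, 70.6]])
world d [75.9  1.6  3.1] tool cm [ 7.31 -0.86  1.85] n 2 each [ 3.66 -0.43  0.93]
```

```bash
python3 -m crank '0.75 0 0 0 -0.05;0.75 0 0 0 0'; python3 w2t.py 571 69.4 267 a
```

```text
clock: 25.45
tcp_pos: [495.0, 70.7, 263.8]
ee_rot: [3.037, -0.057, 0.443]
contact_force: [-0.2, 0.2, 0.1]
grip_width: 63.8
grasp_force: 0.0
world d [76.  -1.3  3.2] tool cm [ 7.37 -0.2   1.86] n 2 each [ 3.69 -0.1   0.93]
```

```bash
python3 -m crank '0.75 1.9 -0.1 0.5 0;0.75 1.9 -0.1 0.5 0;0.75 1.8 0 0.4 0;0.75 1.8 0 0.4 0;0.75 0 0 0 0;0.75 0 0 0 0'; python3 st.py; python3 w2t.py 571 69.4 267 a
```

```text
clock: 26.2
tcp_pos: [571.2, 69.9, 269.0]
ee_rot: [3.039, -0.057, 0.445]
contact_force: [0.1, -1.0, -0.1]
grip_width: 63.9
grasp_force: 0.0
[ 0.604  0.008 -0.493  0.291 -0.891  0.766] 
 [[ 0.957 -0.047  0.285]
 [-0.027 -0.997 -0.074]
 [ 0.288  0.063 -0.956]] clock 26.2
world d [-0.2 -0.5 -2. ] tool cm [-0.08  0.04  0.19] n 1 each [-0.08  0.04  0.19]
```

```bash
python3 -m crank '0 -0.1 0 0.2 0;0 0 0 0 0;0 0 0 0 0;0 0 0 0 0;0 0 0 0 0;0 0 0 0 0;0 0 0 0 0'; python3 st.py; python3 w2t.py -50 2 0;python3 w2t.py -3 40 8
```

```text
clock: 27.08
tcp_pos: [570.7, 70.1, 267.3]
ee_rot: [3.039, -0.056, 0.446]
contact_force: [-5.7, 1.1, 4.9]
grip_width: 15.4
grasp_force: 58.8
[ 0.605  0.008 -0.498  0.292 -0.887  0.764] 
 [[ 0.957 -0.046  0.286]
 [-0.026 -0.997 -0.074]
 [ 0.288  0.063 -0.955]] clock 27.075
world d [-50.   2.   0.] tool cm [-4.79  0.03 -1.44] n 1 each [-4.79  0.03 -1.44]
world d [-3. 40.  8.] tool cm [-0.16 -3.92 -1.14] n 1 each [-0.16 -3.92 -1.14]
```

```bash
python3 -m crank '0 -0.9 0 -0.3 0;0 -1.0 0 -0.3 0;0 -1 0 -0.3 0;0 -1 0 -0.3 0;0 -1 0 -0.3 0;0 0 0 0 0;0 0 0 0 0'; python3 st.py; python3 knob.py w12.png 279; python3 -c "
from h import *
save('top','top1.png')"
```

```text
clock: 27.95
tcp_pos: [519.8, 72.6, 267.4]
ee_rot: [3.039, -0.055, 0.447]
contact_force: [-0.9, 0.1, 0.2]
grip_width: 16.0
grasp_force: 58.6
[ 0.682 -0.083 -0.589  0.307 -0.906  0.681] 
 [[ 0.957 -0.046  0.286]
 [-0.026 -0.997 -0.074]
 [ 0.289  0.063 -0.955]] clock 27.95
knob [454   0  71  28 679] (279.0, [[623.3, 12.9], [622.9, -17.9], [629.0, -2.7], [617.2, -2.1], [624.0, 1.5]])
knob [ 301  251   40   46 1714] (279.0, [[518.7, 81.6], [517.8, 65.3], [527.6, 73.0], [508.9, 73.9], [518.7, 73.8]])
```

```bash
python3 - <<'E'
from h import *
im=cv2.imread('pics/w12.png').astype(float).mean(2); C=cam('wrist'); pts=[]
for v in range(120,252,12):
    g=np.diff(cv2.GaussianBlur(im,(3,3),0)[v-2:v+3,285:360].mean(0)); l=285+int(np.argmin(g)); r=285+int(np.argmax(g))
    o=np.argsort(-abs(g))[:4]; print(v,[(285+int(i),round(g[i])) for i in sorted(o)])
E
python3 w2t.py 518 112 296 a
```

```text
120 [(310, -21), (329, -30), (343, 21), (344, 21)]
132 [(311, 18), (329, -23), (343, 22), (344, 22)]
144 [(311, 18), (324, -18), (325, -21), (329, -22)]
156 [(312, 15), (324, -19), (325, -20), (328, -15)]
168 [(285, 45), (290, -45), (291, -41), (325, -37)]
180 [(310, -28), (324, -19), (325, -36), (327, 22)]
192 [(310, -18), (312, 16), (318, -29), (320, 42)]
204 [(309, -31), (310, -69), (330, 59), (357, -51)]
216 [(302, -50), (303, -70), (337, 56), (338, 43)]
228 [(309, -26), (310, -57), (330, 41), (358, -21)]
240 [(309, -30), (310, -66), (329, 28), (330, 60)]
world d [-2.  39.5 28.7] tool cm [ 0.54 -3.74 -3.09] n 1 each [ 0.54 -3.74 -3.09]
```

The shank lies straight ahead in the grip, with its centre at u≈320 from v=120 to 240. Carry it to the notch from above.

```bash
python3 -m crank '0 0.3 -1.8 -1.6 0;0 0.2 -1.9 -1.5 0;0 0 0 0 0;0 0 0 0 0'; python3 st.py; python3 w2t.py 569.3 110.4 296 a
```

```text
clock: 28.55
tcp_pos: [517.2, 111.1, 295.3]
ee_rot: [3.039, -0.056, 0.445]
contact_force: [-0.6, -1.8, -0.3]
grip_width: 15.5
grasp_force: 58.7
[ 0.762 -0.084 -0.526  0.304 -0.99   0.623] 
 [[ 0.957 -0.046  0.285]
 [-0.026 -0.997 -0.074]
 [ 0.287  0.064 -0.956]] clock 28.55
world d [52.1 -0.7  0.7] tool cm [ 5.01 -0.16  1.42] n 1 each [ 5.01 -0.16  1.42]
```

```bash
python3 -m crank '0 1.7 -0.1 0.5 0;0 1.7 0 0.5 0;0 1.6 0 0.4 0;0 0 0 0 0;0 0 0 0 0'; python3 st.py; python3 w2t.py 569.3 110.4 277 a; python3 knob.py w13.png 307
python3 - <<'E'
from h import *
# check head/ear edges: rows just ahead of knob
im=cv2.imread('pics/w13.png').astype(float).mean(2); C=cam('wrist')
for v in range(110,245,10):
    g=np.diff(im[v-2:v+3,230:420].mean(0)); o=sorted(np.argsort(-abs(g))[:8]); print(v,[(230+int(i),round(g[i])) for i in o])
E
```

```text
clock: 29.18
tcp_pos: [569.4, 109.8, 296.6]
ee_rot: [3.039, -0.057, 0.445]
contact_force: [-0.2, -0.4, -0.5]
grip_width: 15.5
grasp_force: 58.7
[ 0.679  0.006 -0.433  0.291 -0.971  0.709] 
 [[ 0.957 -0.047  0.285]
 [-0.027 -0.997 -0.074]
 [ 0.288  0.064 -0.956]] clock 29.175
world d [ -0.1   0.6 -19.6] tool cm [-0.57 -0.19  1.87] n 1 each [-0.57 -0.19  1.87]
knob [ 476   33   92   50 1071] (307.0, [[654.6, 40.8], [653.7, 0.1], [664.8, 20.1], [643.5, 21.2], [654.4, 20.8]])
knob [ 301  250   40   47 1733] (307.0, [[568.3, 118.7], [567.3, 102.3], [577.4, 110.1], [558.2, 111.0], [568.1, 110.8]])
knob [   1  294   56   73 1074] (307.0, [[553.2, 235.6], [551.7, 214.9], [566.6, 224.6], [538.3, 225.9], [553.1, 225.0]])
110 [(275, -149), (276, 31), (309, 54), (310, -23), (325, -23), (329, -45), (342, -23), (352, 77)]
120 [(269, -106), (275, -90), (279, 65), (302, -69), (309, 57), (310, -61), (325, -68), (327, 66)]
130 [(269, -106), (275, -91), (279, 59), (302, -65), (319, -71), (320, 91), (329, -39), (330, 49)]
140 [(267, -62), (272, -62), (273, -50), (279, 87), (302, -51), (319, -73), (320, 
[... 307 characters left out ...]
-68)]
180 [(231, 120), (241, -59), (243, -41), (275, -78), (325, -65), (326, 54), (329, -35), (330, 58)]
190 [(232, 75), (241, -59), (242, -35), (275, -82), (325, -67), (326, 54), (329, -35), (330, 59)]
200 [(230, 42), (232, 120), (242, -103), (275, -54), (325, -65), (326, 40), (329, -34), (330, 58)]
210 [(233, 57), (249, -60), (257, 79), (275, -140), (310, -57), (355, 84), (360, -79), (396, 112)]
220 [(230, -132), (233, 114), (261, -41), (267, 79), (275, -164), (329, -42), (330, 57), (396, 138)]
230 [(230, -82), (233, 54), (276, -37), (310, -57), (318, -77), (320, 94), (330, 48), (396, 52)]
240 [(231, -69), (287, 101), (310, -147), (319, -83), (320, 103), (330, 133), (384, -76), (387, 136)]
```

Trough edges read at u≈302 and 330, so its middle is at 316. Allowing for the roll, the pin needs 0.7 mm more to the left. Lower it.

```bash
python3 -m crank '0 -0.2 -0.12 0.6 0;0 -0.2 -0.07 0.7 0;0 0 0 0 0'; python3 st.py | head -1;  python3 -m crank '0 -0.1 -0.07 0.4 0;0 -0.05 0 0.15 0;0 0 0 0 0'; python3 w2t.py 569.3 111.2 275.5 a
```

```text
clock: 29.6
tcp_pos: [568.7, 111.0, 282.5]
ee_rot: [3.039, -0.055, 0.445]
contact_force: [-0.4, 1.0, -0.9]
grip_width: 15.2
grasp_force: 58.7
[ 0.681  0.014 -0.459  0.298 -0.939  0.695] 
clock: 29.98
tcp_pos: [569.4, 111.5, 277.5]
ee_rot: [3.039, -0.056, 0.446]
contact_force: [-0.5, -0.3, -0.1]
grip_width: 15.5
grasp_force: 58.7
world d [-0.1 -0.3 -2. ] tool cm [-0.07  0.02  0.19] n 1 each [-0.07  0.02  0.19]
```

```bash
python3 -m crank '0 -0.04 0.02 0.12 0;0 -0.02 0 0.06 0;0 0 0 0 0'; python3 knob.py w14.png 287
```

```text
clock: 30.35
tcp_pos: [569.4, 111.2, 275.8]
ee_rot: [3.039, -0.056, 0.447]
contact_force: [-0.6, -0.9, -0.5]
grip_width: 15.7
grasp_force: 58.7
knob [ 487   25   97   52 1183] (287.0, [[657.2, 37.8], [656.4, -5.1], [667.8, 16.0], [645.8, 17.1], [657.1, 16.9]])
knob [ 301  250   40   47 1747] (287.0, [[568.5, 120.1], [567.5, 103.8], [577.5, 111.6], [558.4, 112.5], [568.3, 112.3]])
knob [   0  299   46   76 1054] (287.0, [[550.9, 236.8], [549.7, 219.9], [565.0, 227.8], [535.7, 229.0], [549.8, 229.5]])
```

```bash
python3 -m crank '0.5 0 0 0 0;0.5 0 0 0 0;0.5 0 0 0 0'; python3 knob.py w15.png 287; python3 -m crank '0.5 0 0 -2 0;0.5 0 0 -3 0;0.5 -2 0 -4 0;0.5 -3 0 -4 0;0.5 -3 0 -3 0;0.5 0 0 0 0;0.5 0 0 0 0'; python3 knob.py w16.png 287
python3 - <<'E'
from h import *
for n in('scene','top'): save(n,n+'2.png')
C=cam('top'); im=cv2.imread('pics/top2.png'); hsv=cv2.cvtColor(im,cv2.COLOR_BGR2HSV)
m=cv2.inRange(hsv,(0,150,90),(8,255,255))|cv2.inRange(hsv,(172,150,90),(180,255,255))
n,l,st,ce=cv2.connectedComponentsWithStats(m)
for i in range(1,n):
    if 8<st[i,4]<400: print(st[i],plane('top',[ce[i]],287,C).round(1))
print(ctrl.sense()['clock'])
E
```

```text
clock: 30.78
tcp_pos: [569.4, 111.2, 275.8]
ee_rot: [3.039, -0.056, 0.447]
contact_force: [-0.0, -0.2, 0.5]
grip_width: 42.7
grasp_force: 0.0
knob [ 487   25   97   52 1182] (287.0, [[657.3, 37.8], [656.4, -5.1], [667.9, 16.0], [645.8, 17.1], [657.1, 16.9]])
knob [ 299  250   44   47 1838] (287.0, [[568.5, 121.0], [567.5, 103.1], [577.5, 111.6], [558.4, 112.5], [568.4, 112.3]])
knob [   0  299   46   76 1064] (287.0, [[550.9, 236.9], [549.7, 220.0], [565.0, 227.9], [535.7, 229.1], [549.9, 229.6]])
clock: 31.7
tcp_pos: [447.0, 125.3, 405.3]
ee_rot: [3.04, -0.055, 0.447]
contact_force: [-0.0, -0.6, -0.4]
grip_width: 42.7
grasp_force: 0.0
knob [   0   76   45  132 4445] (287.0, [[528.7, 349.3], [527.5, 317.8], [576.5, 331.6], [479.8, 335.6], [527.5, 336.4]])
knob [ 71 192  42  57 650] (287.0, [[468.9, 301.9], [467.5, 272.0], [489.3, 286.1], [447.1, 287.9], [469.1, 287.6]])
[284 169   4   5  14] [[569.9 112.3 287. ]]
[180 212  10  20  60] [[435.2 365.4 287. ]]
31.85
```

Run:
```python
from h import *
a=cv2.imread('pics/scene0.png').astype(int).mean(2);b=cv2.imread('pics/scene2.png').astype(int).mean(2)
print('col 320 rows 70-150 then/now',a[70:150:6,317:323].mean(1).round(),b[70:150:6,317:323].mean(1).round())
print('rod top predicted now',proj('scene',[[616,71,500],[616,71,329],[616,71,54],[588,71,64]]).round())
im=cv2.imread('pics/scene2.png'); hsv=cv2.cvtColor(im,cv2.COLOR_BGR2HSV); m=cv2.inRange(hsv,(105,90,30),(130,255,160))
for c in cv2.findContours(m,cv2.RETR_EXTERNAL,cv2.CHAIN_APPROX_NONE)[0]:
    if cv2.contourArea(c)>15: print(cv2.boundingRect(c),cv2.contourArea(c))
```

```text
col 320 rows 70-150 then/now [80. 36. 44. 60. 65. 63. 61. 64. 67. 69. 68. 77. 78. 95.] [83. 83. 84. 84. 83. 83. 84. 84. 84. 84. 85. 40. 77. 99.]
rod top predicted now [[318.  75.]
 [317. 133.]
 [316. 206.]
 [311. 208.]]
(481, 370, 9, 8) 25.0
(520, 310, 3, 16) 23.5
(365, 278, 22, 21) 257.0
(524, 248, 37, 33) 271.5
(338, 242, 16, 17) 185.5
```

The weight is down: the rod top is at row ~136, and 133 was expected for resting on the stack. The spares are unmoved and the pin is parked, so I hand in.

```bash
python3 -c "
from workcell import ctrl
print(ctrl.finish_job())"
```

```text
the job is handed in; nothing more can be done
None
```

I stacked one board, which puts its top inside the gauge window, drew the pin so the weight rests on the stack, parked the pin in the notch, and handed the job in at about 32 s. The hand briefly touched the press (about 21 N), probably on the pin's knob, and the stack did not shift. No verdict was shown.

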